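# Gauge the test stopper, then load and hang the immersion pail

### The arm

A 6-joint arm with a two-finger parallel gripper is mounted at the origin on the work surface; the furniture and walls round the work are solid. World frame = base frame: x ahead of the robot, y to its left, z up, the work surface at z = 0. Lengths are in m, angles in rad, forces in N, time in s.
With the tool pointing down it reaches from about 0.275 to 0.825 m from the base axis. Payload 4.9 kg.
Tool frame: the origin (TCP) lies at the centre of the arm's flange, where the gripper is bolted on; the fingertips stand 173 mm ahead of it and the grasp point (between the pads) lies ahead of it (robot.grip_point_offset is the z of the grasp point in the tool frame, in m); z points along the fingers, y is the direction in which the jaws open and shut (so a half turn about z gives the same grasp; the last joint's range is limited). The gripper opens to 85 mm and grips with 20 to 120 N. Pads are 22 mm wide; open, the fingers measure 114 mm over their backs; the gripper's body (76 mm by 85 mm) begins 54 mm behind the grasp point. The pads swing forward as they close: fully open they stand 13 mm farther back than shut.
Start: joints at [-1.442, 0.326, -0.193, 1.052, 0, 1.437], TCP at [0.143, -0.531, 0.405] pointing down, gripper open.
Joint ranges: [-2.65, 2.65], [-0.97, 1.79], [-1.3, 1.35], [-1.93, 2.1], [-1.47, 1.37], [-3.14, 3.14]. Speed limits (rad/s): [2.57, 2.57, 3.14, 3.14, 3.14, 3.14].

### API

Orientations are given as a unit quaternion [x, y, z, w].
In Python, from cell import status, vision, job, robot gives the robot as it stands. The module is installed in compiled form; this text tells all that it offers.
- The arm moves only by the tool step_arm, never from a script. Its argument "steps" is a list of rows, each a list of 5 numbers: the shift along the tool's x, y, z in cm, then the turn about the tool's z in degrees, then the gripper command: -1 is shut, 1 is fully open, values between are in proportion. In form: [[tx, ty, tz, turn, fingers], ...]. A call has 1 to 12 rows; each row is the pose to reach, as a shift and turn from the pose commanded when the call began, along the tool's axes at that moment; what a row does not reach only later rows make up. A row lasts 1/12 s, in which the tool goes at most 41.7 mm and 7.16 degrees, less where a joint would pass 70% of its speed; a pose out of reach is approached as far as the arm can. A call with a gripper value outside its range is refused whole. The fingers move at their own pace and stop on an object; "grip_force" is the grip in N (left out, the last holds). Time passes only in rows, so rows that repeat a pose let the fingers close. It gives the time, the measured TCP pose, the force and the opening at its end, in the units of the state.
- status.read_state(): the state, without advancing time (a new reading comes with each control period).
- vision.snapshot(name): name is "side" or "top" or "wrist"; returns a dict with "color" (480x640x3 uint8, red, green, blue), "depth" (480x640 float32, m along the optical axis (not along the pixel's ray), 0 where there is no reading), "vfov" (degrees; the focal length in pixels is half the picture's height over the tangent of half this angle, whatever the lens; pixels are square), "cx", "cy" (the principal point, pixels), "distortion" ([k1, k2, p1, p2, k3] as OpenCV has them; the pictures are not rectified), "extrinsics" (4x4, takes a point from camera to world coordinates). Camera axes: x right, y down, z forward; pixel columns grow to the right and rows downward; lengths in m; the calibration is good to about 2 mm. A picture is of the moment at which its call begins.
- job.finish_job(): hands the job in, once; it reports no verdict.
The state is a dict: "t": time; "qpos": joint angles; "joint_vel": joint speeds; "effort": joint torques, N m; "tcp_pos": TCP position; "eef_rot": TCP orientation; "ft_force": force on the tool from outside, world axes, zero at the start; "ft_torque": the same for the moment, N m; "finger_gap": finger opening in m.
Only numpy, scipy, OpenCV 4.12 (cv2) and the standard library are available. Lean on these libraries where they do the work, as an engineer would, in place of code of your own. Each camera call takes 0.05 s, during which the arm holds its last target.

### The job

Prepare the rubber stoppers for an immersion test. First check the height of the biggest stopper: stand the little bridge gauge over it on the worktop so that its sprung foot rests on the stopper, and let go of the gauge for a moment; the gauge goes back upright in the middle of its zero plate afterwards. Then load every stopper that is out on the worktop into the small steel pail, and only then swing the pail's bail up and hang the pail by its bail in the two-prong hook of the stand, leaving the glassware where it stands.

Things in the scene. Friction and masses are not known exactly. Their poses are not given: they have to be found in the camera images.
- pail: open round steel pail, 60 mm tall, 86 mm across the bottom, 100 mm across the rim, wall 3 mm, floor 4 mm, 0.3 kg; origin at the centre of its underside, z up. Its wire bail is hinged at y = +59 and -59 mm, 52 mm above the underside, and lies flat at first, reaching out on the pail's -x side, its straight crossbar 95 mm from the pail's axis at height 52 mm
- bail (a joint): angle of the pail's bail: 0 = lying flat and level over the pail's -x side, 1.57 = upright over the pail, 3.14 = lying flat over the +x side. It swings freely and falls back when let go; it turns about the pail's y axis, so that the crossbar's centre is at (-95 cos a, 0, 52 + 95 sin a) mm in the pail's frame
- bail_grip (a point): centre of the black round grip on the bail's crossbar, which runs along the pail's y axis; the grip is 16 mm thick and 30 mm long and turns freely on the wire, and beyond it 3 mm radius bare wire runs straight to 48 mm either side of this point, where the bail bends down to its hinges; point axes as the bail's own: y along the crossbar
- hook_stand: fixed stand, origin under its post at the worktop, z up: grey base plate 160 x 130 x 12 mm, post, and a head (top 233 mm high) with two parallel prongs at y = +30 and -30 mm, 7 mm thick, reaching to -x. Each has a trough 84 mm in front of the post, then turns up to a tip 106 mm in front of it, top 237 mm high. The bail's bare wire goes into both troughs, the grip between the prongs (gap 53 mm)
- hook_seat (a point): point midway between the two troughs, 84 mm in front of the post and 220 mm above the worktop, where the axis of the bail's crossbar lies when it is hung; point axes as the stand's: -x points out of the hook, y runs across the prongs
- gauge: loose bridge gauge, 0.34 kg: two steel legs 40 (x) x 10 (y) x 36 mm high with a 64 mm gap between them (legs run along x, one at y = +37 and one at -37 mm), a bridge 12 mm thick over them up to 48 mm, and on it a grey square grip block 28 x 28 mm from 48 to 96 mm, small cap up to 100 mm. Origin at the centre between the soles of the legs, z up
- gauge_foot (a joint): how far the gauge's sprung round foot (22 mm across, hanging under the middle of the bridge) has been pushed up, m: 0 = hanging free with its face 8 mm above the soles of the legs, at most 0.022. With the gauge standing on the same surface as a part it reads the part's height less 8 mm. The spring is soft (about 1 N), the gauge's weight overcomes it
- zero_plate: fixed flat aluminium plate 70 (x) x 96 (y) x 8 mm, where the gauge stands at first and belongs afterwards; origin at the centre of its underside
- bung_1: the biggest rubber stopper, a solid tapered round plug standing on its narrower end, 34 mm across its top and 22 mm tall, black; origin at the centre of its underside, z up
- bung_2: black rubber stopper, a solid tapered round plug standing on its narrower end, 24 mm across its top and 18 mm tall; origin at the centre of its underside, z up
- bung_3: black rubber stopper, a solid tapered round plug standing on its narrower end, 22 mm across its top and 16 mm tall; origin at the centre of its underside, z up
- bung_5: pale, low rubber stopper, a solid tapered round plug standing on its narrower end, 28 mm across its top and 12 mm tall; origin at the centre of its underside, z up
- cylinder_25: bystander: stoppered glass measuring cylinder, foot 40 mm across, 191 mm tall; origin under its foot
- conical_flask: bystander: conical glass flask, 92 mm across, 124 mm tall; origin under its foot
- analyser: fixed white bench analyser on the left of the work, 117 mm high, 386 mm long (along the robot's x) and 296 mm wide, an obstacle; origin under its middle
- rail (a point): a point on the underside of a fixed white level rail on the right, an obstacle: the rail is 26 mm thick, reaches from 416 to 464 mm above the worktop and runs straight ahead along the robot's x over the whole worktop, through this point. An arm whose hand starts to the right of the rail must first bring its wrist clear over it
Things that resemble listed ones, but are neither listed nor needed, are in the scene too. What is shaped like the pail but purple is not meant.

How it is judged:
By the outcome, as a careful person would: the job done as asked, in the order asked, and still so for the second after the job is handed in, with the robot touching nothing.
Of bung_2, bung_3, bung_5 only 2 to 3 are there at a start; the rules pass over those that are not, and their reading is None.
At some moment in a run one of bung_1, bung_2, bung_3, bung_5 may be knocked a few centimetres aside while the robot is not near it.
It also fails if it takes over 192 s, if anything falls off the work surface, if the arm or the gripper's body presses on something with over 40 N, if the wrist force passes 120 N, or if a joint passes its speed limit or range.

## Working session

There is one attempt and no reset: what is moved stays moved. The work goes in short steps, Python scripts to look and compute and a tool call to move; the robot and the scene stay as the last step left them, time stands still between calls to the robot, and variables do not carry over. Pictures are saved under pics/ and viewed, and the job is handed in when it is done.

Besides the shell and the picture viewer there is one more tool, called as name(argument=value, ...), one argument or row to a line, values as JSON. step_arm: Moves the arm, as the interface text tells. Its arguments: {"type":"object","properties":{"steps":{"type":"array","items":{"type":"array","items":{"type":"number"}}},"grip_force":{"type":"number"}},"required":["steps"]}

```bash
mkdir -p pics
cat > h.py <<'E'
import numpy as np, cv2
from cell import status, vision, job, robot
from scipy.spatial.transform import Rotation as R
def snap(n,tag):
    s=vision.snapshot(n); np.savez('pics/'+tag+'.npz',**{k:np.array(v) for k,v in s.items()})
    cv2.imwrite('pics/'+tag+'.png',s['color'][:,:,::-1]); return s
def load(tag):
    d=np.load('pics/'+tag+'.npz'); return {k:d[k] for k in d.files}
def K(s):
    h=s['color'].shape[0]; f=h/2/np.tan(np.radians(float(s['vfov']))/2)
    return np.array([[f,0,float(s['cx'])],[0,f,float(s['cy'])],[0,0,1]])
def ray(s,uv):
    p=cv2.undistortPoints(np.array(uv,float).reshape(-1,1,2),K(s),np.array(s['distortion'],float)).reshape(-1,2)
    d=np.c_[p,np.ones(len(p))]; E=np.array(s['extrinsics'])
    return E[:3,3], d@E[:3,:3].T
def plane(s,uv,z):
    o,d=ray(s,uv); return o+d*((z-o[2])/d[:,2])[:,None]
def pts(s,uv):
    uv=np.array(uv).reshape(-1,2); o,d=ray(s,uv)
    z=s['depth'][uv[:,1].astype(int),uv[:,0].astype(int)]
    return o+d*z[:,None]
def cloud(s):
    v,u=np.mgrid[0:480,0:640]; uv=np.c_[u.ravel(),v.ravel()]
    P=pts(s,uv).reshape(480,640,3); P[s['depth']<=0]=np.nan; return P
def project(s,P):
    E=np.linalg.inv(np.array(s['extrinsics'])); 
    r,_=cv2.Rodrigues(E[:3,:3]); return cv2.projectPoints(np.array(P,float).reshape(-1,1,3),r,E[:3,3],K(s),np.array(s['distortion'],float))[0].reshape(-1,2)
E
python3 - <<'E'
from h import *
for n in ['side','top','wrist']:
    s=snap(n,n+'0'); print(n,s['vfov'],np.round(s['extrinsics'],3).tolist())
st=status.read_state(); print(st, robot.grip_point_offset)
E
```

```text
side 49.50373956174144 [[1.0, -0.018, -0.025, 0.569], [0.015, -0.452, 0.892, -1.979], [-0.027, -0.892, -0.452, 1.164], [0.0, 0.0, 0.0, 1.0]]
top 46.4724633182334 [[-0.024, -0.988, 0.153, 0.237], [-1.0, 0.023, -0.004, -0.183], [0.001, -0.153, -0.988, 1.942], [0.0, 0.0, 0.0, 1.0]]
wrist 63.02365243144405 [[0.261, -0.927, -0.268, 0.21], [-0.965, -0.251, -0.071, -0.512], [-0.001, 0.278, -0.961, 0.373], [0.0, 0.0, 0.0, 1.0]]
{'t': 0.15, 'qpos': array([-1.44218151e+00,  3.26765826e-01, -1.93340717e-01,  1.05200563e+00,
       -6.07347076e-06,  1.43657561e+00]), 'joint_vel': array([-0.00066812, -0.00202205,  0.00388795, -0.00378995, -0.00031156,
        0.00115524]), 'effort': array([ 2.71571917e-03, -4.43700850e+01,  2.62666762e+01,  1.03007496e-02,
        3.99500379e-07,  3.13787694e-06]), 'tcp_pos': array([ 0.14287292, -0.53090112,  0.40409093]), 'eef_rot': array([ 9.91376891e-01,  1.31039789e-01, -1.19260880e-06, -6.57926625e-04]), 'ft_force': array([ 0.42466205,  0.73941995, -0.18103124]), 'ft_torque': array([-0.0626944 , -0.03377317, -0.02583826]), 'finger_gap': 0.08532008894284399} 0.1547
```

View pics/side0.png

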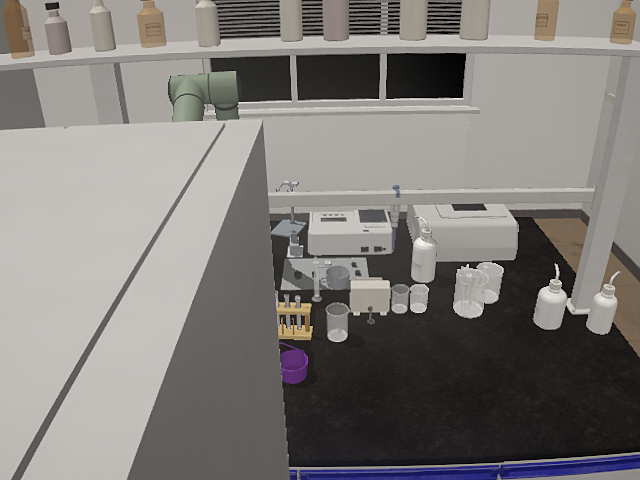

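View pics/top0.png

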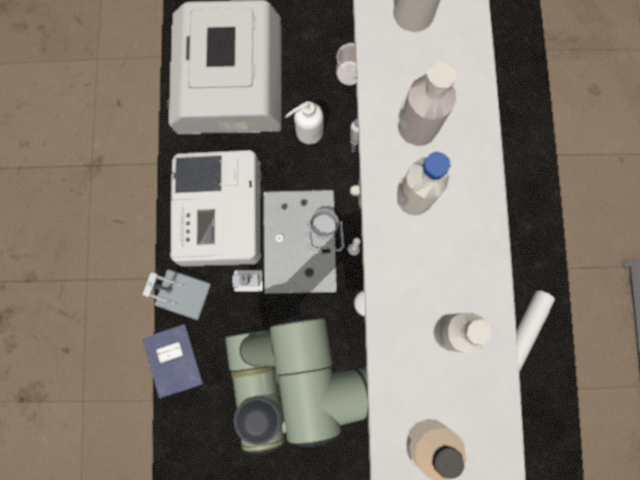

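View pics/wrist0.png

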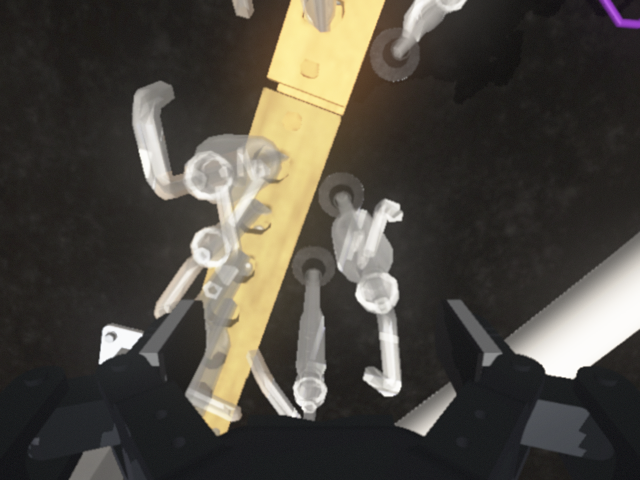

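The side view shows the rail at about (430,198). In the top view the work area is a grey sheet at (300,240), with black bungs at (284,206), (304,202) and (309,272) and a pale one at (279,238). The pail is at (325,225), the gauge at (248,280) and the stand at (178,293). Next I'll enlarge and measure these.

Run:
```python
from h import *
s=load('top0'); c=s['color'][:,:,::-1]
cv2.imwrite('pics/top0c.png',cv2.resize(c[180:330,135:375],(800,500),interpolation=cv2.INTER_CUBIC))
P=cloud(s)
for n,uv in dict(gray=(290,260),b1=(284,206),b2=(304,202),b3=(279,238),b4=(309,272),pail=(325,225),gauge=(248,278),stand=(180,290),hookr=(185,285),an=(200,220),shelf=(380,300),wht=(361,303),gc=(354,245)).items(): print(n,np.round(P[uv[1],uv[0]],3))
s2=load('side0'); c=s2['color'][:,:,::-1]
cv2.imwrite('pics/side0c.png',cv2.resize(c[170:330,265:445],(800,711),interpolation=cv2.INTER_CUBIC)[:600])
Q=cloud(s2)
for uv in [(300,198),(430,193),(430,198),(430,204),(560,198)]: print('rail',np.round(Q[uv[1],uv[0]],3))
m=np.abs(Q[:,:,2]-.44)<.03
```

```text
gray [ 0.486 -0.081  0.001]
b1 [ 0.678 -0.063  0.007]
b2 [ 0.689 -0.134  0.013]
b3 [ 0.564 -0.043  0.005]
b4 [ 0.441 -0.147  0.011]
pail [ 0.608 -0.206 -0.002]
gauge [0.418 0.056 0.085]
stand [0.388 0.301 0.017]
hookr [0.405 0.284 0.015]
an [0.616 0.215 0.099]
shelf [ 0.288 -0.287  0.97 ]
wht [ 0.326 -0.319  0.071]
gc [ 0.511 -0.297  0.145]
rail [ 0.476 -0.352  0.453]
rail [ 0.921 -0.345  0.46 ]
rail [ 0.921 -0.349  0.443]
rail [ 0.925 -0.341  0.417]
rail [ 1.386 -0.342  0.433]
```

View pics/top0c.png

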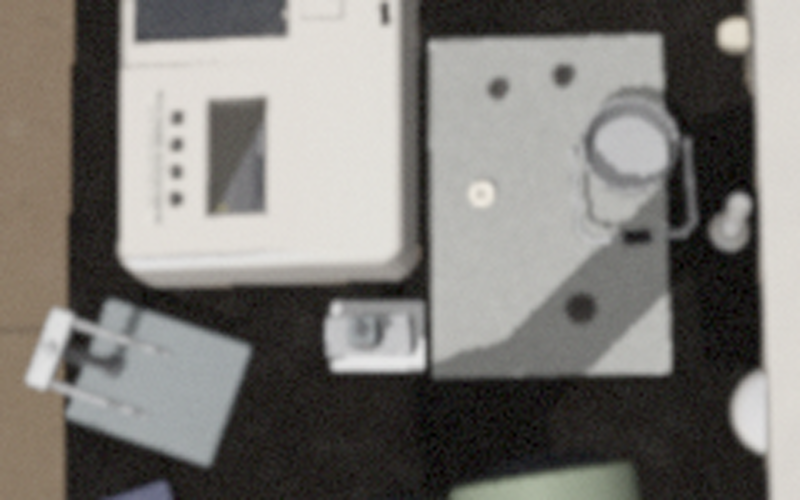

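View pics/side0c.png

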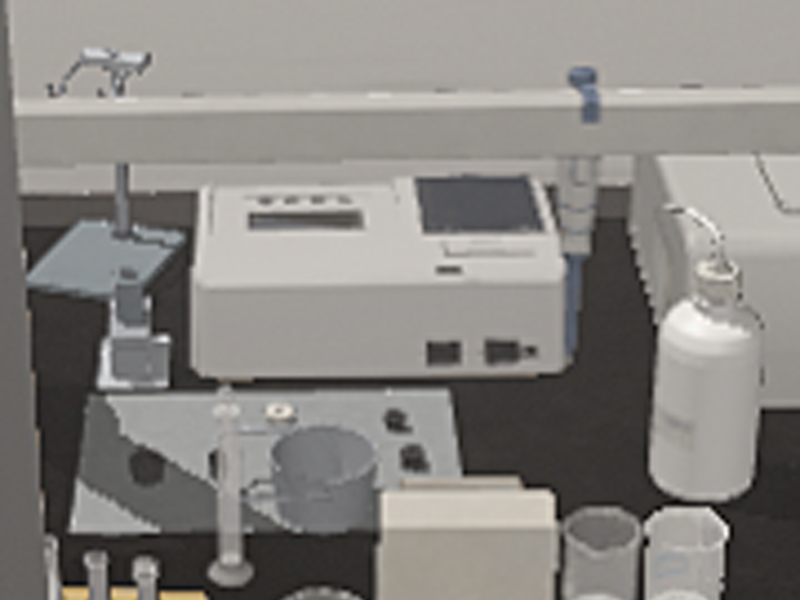

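Run:
```python
from h import *
s=load('top0');P=cloud(s)
for uv in [(245,350),(260,350),(300,345),(310,400),(258,420),(345,395),(365,390)]: print(uv,np.round(P[uv[1],uv[0]],3))
print('shelf');
for v in (100,250,400): 
  print([np.round(P[v,u],3).tolist() for u in (362,368,500)])
s=load('side0');Q=cloud(s)
for uv in [(250,47),(250,52),(250,56),(185,100),(200,90),(230,95),(186,80)]: print(uv,np.round(Q[uv[1],uv[0]],3))
```

```text
(245, 350) [0.192 0.018 0.446]
(260, 350) [ 0.197 -0.041  0.625]
(300, 345) [ 0.211 -0.142  0.849]
(310, 400) [ 0.107 -0.159  0.845]
(258, 420) [ 0.002 -0.008  0.389]
(345, 395) [ 0.111 -0.228  0.816]
(365, 390) [ 0.118 -0.269  0.8  ]
shelf
[[0.655, -0.269, 0.971], [0.655, -0.28, 0.97], [1.063, -0.866, 0.003]]
[[0.515, -0.334, -0.0], [0.376, -0.269, 0.971], [0.37, -0.503, 0.973]]
[[0.1, -0.261, 0.808], [0.117, -0.262, 0.955], [0.112, -0.486, 0.971]]
(250, 47) [ 0.361 -0.478  0.972]
(250, 52) [ 0.366 -0.516  0.964]
(250, 56) [nan nan nan]
(185, 100) [ 0.109 -0.296  0.789]
(200, 90) [ 0.145 -0.222  0.804]
(230, 95) [ 0.242 -0.197  0.778]
(186, 80) [ 0.094 -0.198  0.835]
```

Add to h.py:
```python
def rel(x,y,z,yaw=None):
    """tool shift cm for TCP world target (tool down); yaw = world angle (deg) of tool x"""
    st=status.read_state(); M=R.from_quat(st['eef_rot']).as_matrix()
    d=M.T@(np.array([x,y,z])-st['tcp_pos'])*100
    cy=np.degrees(np.arctan2(M[1,0],M[0,0]))
    t=None if yaw is None else (cy-yaw+90)%180-90
    print('t %.1f'%st['t'],'tcp',np.round(st['tcp_pos'],4),'yaw %.1f'%cy,'shift cm',np.round(d,2),'turn',t,'q6 %.2f'%st['qpos'][5],'gap %.4f'%st['finger_gap'],'F',np.round(st['ft_force'],1),'zax',np.round(M[:,2],3))
```

```text
(no output)
```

step_arm(
  steps=[
    [0, 0, -3, 0, 1],
    [0, 0, -6, 0, 1],
    [0, 0, -9, 0, 1],
    [0, 0, -12, 0, 1],
    [0, 0, -15, 0, 1],
    [0, 0, -18, 0, 1],
    [0, 0, -21, 0, 1],
    [0, 0, -24, 0, 1],
    [0, 0, -27.5, 0, 1],
    [0, 0, -27.5, 0, 1],
  ],
)

```text
t: 0.98
tcp_pos: [0.1428, -0.5303, 0.6862]
eef_rot: [0.991, 0.131, -0.0, 0.005]
ft_force: [0.2, 0.2, 0.9]
finger_gap: 0.0853
```

Run:
```python
from h import *
rel(.3,-.25,.68);rel(.45,-.1,.6)
s=snap('side','side1')
```

```text
t 1.0 tcp [ 0.1428 -0.5303  0.6862] yaw 15.1 shift cm [ 22.47 -22.99   0.37] turn None q6 1.44 gap 0.0853 F [0.2 0.2 0.9] zax [ 0.001 -0.01  -1.   ]
t 1.0 tcp [ 0.1428 -0.5303  0.6862] yaw 15.1 shift cm [ 40.86 -33.66   8.23] turn None q6 1.44 gap 0.0853 F [0.2 0.2 0.9] zax [ 0.001 -0.01  -1.   ]
```

View pics/side1.png

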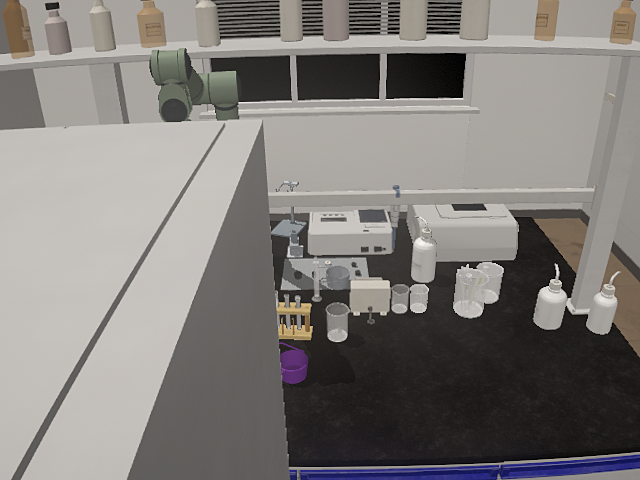

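step_arm(
  steps=[
    [2, -2, 0, 0, 1],
    [4.5, -4.5, 0, 0, 1],
    [7, -7, 0, 0, 1],
    [9.5, -9.5, 0, 0, 1],
    [12, -12, 0, 0, 1],
    [14.5, -14.5, 0, 0, 1],
    [17, -17, 0, 0, 1],
    [19.5, -19.5, 0, 0, 1],
    [22, -22.5, 0, 0, 1],
    [24, -25, 0, 0, 1],
    [26, -27, 0, 0, 1],
    [28, -28, 0, 0, 1],
  ],
)

```text
t: 2.03
tcp_pos: [0.3403, -0.1853, 0.6791]
eef_rot: [0.991, 0.132, -0.0, -0.0]
ft_force: [0.2, -1.0, 0.3]
finger_gap: 0.0854
```

Run:
```python
from h import *
rel(.45,-.1,.5,0)
```

```text
t 2.0 tcp [ 0.3403 -0.1853  0.6791] yaw 15.1 shift cm [12.82 -5.35 17.91] turn 15.142352577641262 q6 2.19 gap 0.0854 F [ 0.2 -1.   0.3] zax [-0.001  0.001 -1.   ]
```

step_arm(
  steps=[
    [3, -0.4, 1, 3, 1],
    [6, -0.8, 2.5, 6, 1],
    [9, -1.2, 4, 9, 1],
    [12, -1.5, 5.5, 12, 1],
    [15, -2, 7, 15, 1],
    [18, -2, 8.5, 15, 1],
    [21, -2.2, 10, 15, 1],
    [24, -2.4, 11, 15, 1],
    [27, -2.5, 12, 15, 1],
    [29.5, -2.5, 13, 15, 1],
    [29.5, -2.5, 13, 15, 1],
  ],
)

```text
t: 2.95
tcp_pos: [0.6219, -0.0859, 0.5436]
eef_rot: [1.0, 0.002, -0.003, -0.001]
ft_force: [-1.3, -0.4, -0.9]
finger_gap: 0.0852
```

Run:
```python
from h import *
rel(.62,-.1,.55,0)
s=snap('wrist','w1'); snap('top','top1')
```

```text
t 3.0 tcp [ 0.6219 -0.0859  0.5436] yaw 0.2 shift cm [-0.2   1.41 -0.65] turn 0.20186834231616047 q6 2.88 gap 0.0852 F [-1.3 -0.4 -0.9] zax [-0.006  0.003 -1.   ]
```

View pics/w1.png

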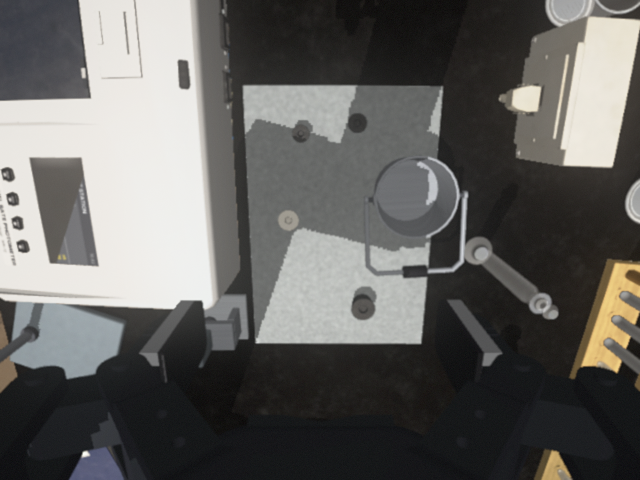

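The wrist view shows the bungs at (302,130), (358,122), the pale one at (288,220) and the biggest at (362,304). The pail is at (417,197) with its bail grip at (415,271). The cylinder's foot is near (480,250), the gauge is partly hidden at (225,330), and the stand base is at (65,340).

```bash
cat > bungs.py <<'E'
from h import *
import sys
def find(tag,zt=None):
    s=load(tag) ; c=s['color'].astype(int); P=cloud(s)
    g=c.sum(2)/3
    # depth-based: points 6..30mm above worktop, in sheet area
    m=(P[:,:,2]>.006)&(P[:,:,2]<.035)&(P[:,:,0]>.33)&(P[:,:,0]<.76)&(P[:,:,1]>-.27)&(P[:,:,1]<.03)
    n,l,st,ce=cv2.connectedComponentsWithStats(m.astype(np.uint8))
    for i in range(1,n):
        if st[i,4]<60: continue
        Q=P[l==i]; zt=np.percentile(Q[:,2],85); T=Q[Q[:,2]>zt-.004]
        vs,us=np.where((l==i)&(P[:,:,2]>zt-.004)); pp=plane(s,np.c_[us,vs],zt)
        (cx,cy),r=cv2.minEnclosingCircle(pp[:,:2].astype(np.float32))
        print(tag,'px',np.round(ce[i]),'n',st[i,4],'ztop %.4f'%zt,'centre',np.round(pp[:,:2].mean(0),4),'enc',np.round([cx,cy],4),'dia %.4f'%(2*r),'areadia', 'col',np.round(s['color'][l==i].mean(0)))
if __name__=='__main__':
    for t in sys.argv[1:]: find(t)
E
python3 bungs.py w1
python3 - <<'E'
from h import *
s=load('w1');P=cloud(s)
m=(P[:,:,2]>.05)&(P[:,:,2]<.066)&(P[:,:,0]>.45)&(P[:,:,0]<.75)&(P[:,:,1]>-.32)&(P[:,:,1]<-.05)
v,u=np.where(m); pp=plane(s,np.c_[u,v],.060); 
n,l,st,ce=cv2.connectedComponentsWithStats(m.astype(np.uint8)); print(st[1:],ce[1:])
# rim: points z>.057
r=m&(P[:,:,2]>.056); v,u=np.where(r); pp=plane(s,np.c_[u,v],.060)
print('rim enc',cv2.minEnclosingCircle(pp[:,:2].astype(np.float32)))
for uv in [(415,271),(413,271),(380,270),(450,268)]: print(np.round(P[uv[1],uv[0]],3), np.round(plane(s,[uv],.06),3))
print(np.nanmedian(P[150:250,250:300,2]),np.round(P[290,330],4), np.round(P[380,330],4))
c=s['color'][:,:,::-1]; cv2.imwrite('pics/w1c.png',cv2.resize(c[100:330,220:560],(800,541),interpolation=cv2.INTER_CUBIC))
E
```

```text
w1 px [232. 169.] n 936 ztop 0.0318 centre [0.6391 0.0251] enc [0.6268 0.0274] dia 0.2649 areadia col [98. 96. 93.]
w1 px [357. 123.] n 308 ztop 0.0190 centre [ 0.689  -0.1294] enc [ 0.6891 -0.1293] dia 0.0239 areadia col [60. 60. 59.]
w1 px [300. 133.] n 253 ztop 0.0169 centre [ 0.6757 -0.06  ] enc [ 0.6758 -0.0599] dia 0.0218 areadia col [80. 79. 77.]
w1 px [385. 170.] n 64 ztop 0.0317 centre [ 0.6317 -0.1639] enc [ 0.6295 -0.1674] dia 0.0478 areadia col [74. 75. 77.]
w1 px [425. 203.] n 996 ztop 0.0309 centre [ 0.5888 -0.2198] enc [ 0.6026 -0.1993] dia 0.0897 areadia col [93. 94. 96.]
w1 px [288. 220.] n 333 ztop 0.0132 centre [ 0.5645 -0.0425] enc [ 0.5645 -0.0425] dia 0.0275 areadia col [153. 149. 140.]
w1 px [243. 318.] n 341 ztop 0.0109 centre [0.4183 0.0262] enc [0.4206 0.0273] dia 0.0719 areadia col [121. 123. 124.]
w1 px [363. 307.] n 483 ztop 0.0228 centre [ 0.4422 -0.1447] enc [ 0.4423 -0.1446] dia 0.0347 areadia col [87. 85. 82.]
[[ 518   85   15    3   20]
 [ 506   87   19   25  241]
 [ 524   89    1    1    1]
 [ 522   93    1    1    1]
 [ 521  102    1    1    1]
 [ 519  105    1    1    1]
 [ 520  107    1    1    1]
 [ 514  113   15    1   15]
 [ 364  156  104  122 2526]
 [ 483  254   18   17  115]] [[524.9         85.35      ]
 [512.93360996  99.5560166 ]
 [524.          89.        ]
 [522.          93.        ]
 [521.         102.        ]
 [519.         105.        ]
 [520.         107.        ]
 [521.         113.        ]
 [418.38994458 225.8962787 ]
 [489.25217391 259.96521739]]
rim enc ((0.6216933131217957, -0.23335085809230804), 0.13867278397083282)
[ 0.512 -0.203  0.06 ] [[ 0.512 -0.203  0.06 ]]
[ 0.512 -0.201  0.058] [[ 0.512 -0.2    0.06 ]]
[ 0.49  -0.169  0.001] [[ 0.514 -0.159  0.06 ]]
[ 0.514 -0.249  0.053] [[ 0.516 -0.246  0.06 ]]
0.0011869560255391987 [ 0.4598 -0.0991  0.0014] [ 0.3089 -0.1009  0.0015]
```

View pics/w1c.png

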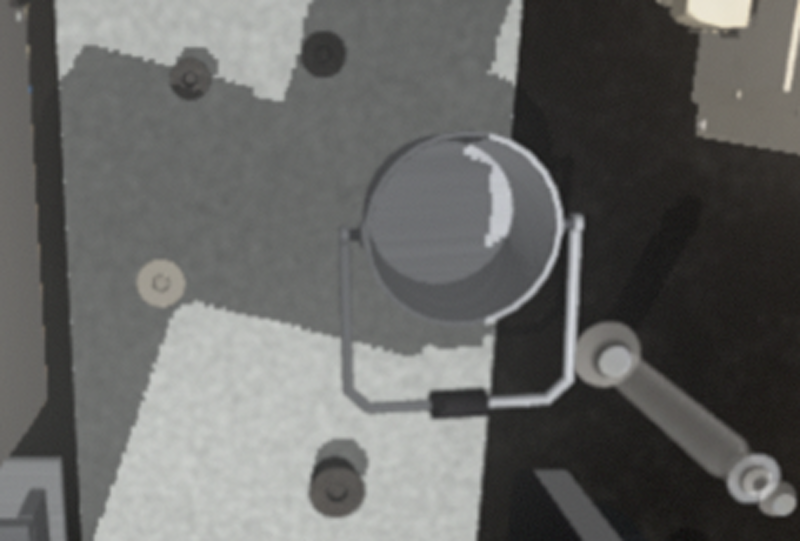

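step_arm(
  steps=[
    [-2, -2, 0, -7, 1],
    [-4, -5, 0, -14, 1],
    [-6, -8, 0, -21, 1],
    [-8, -11, 0, -28, 1],
    [-10, -14, 0.5, -35, 1],
    [-12, -17, 1, -42, 1],
    [-14, -20, 1.5, -49, 1],
    [-16, -23, 2, -56, 1],
    [-18, -25, 2.5, -63, 1],
    [-20, -26, 3, -70, 1],
    [-20, -26, 3, -77, 1],
    [-20, -26, 3, -84, 1],
  ],
)

```text
t: 4.05
tcp_pos: [0.4161, 0.1725, 0.5202]
eef_rot: [0.74, 0.672, 0.0, 0.0]
ft_force: [0.1, -1.2, -0.1]
finger_gap: 0.0857
```

step_arm(
  steps=[
    [0, 0, 0, -6, 1],
    [0, 0, 0, -6, 1],
  ],
)

```text
t: 4.22
tcp_pos: [0.4173, 0.1719, 0.5203]
eef_rot: [0.706, 0.708, 0.0, 0.0]
ft_force: [-1.0, 0.9, 0.2]
finger_gap: 0.0854
```

Run:
```python
from h import *
rel(.42,.2,.5,90)
s=snap('wrist','w2'); 
s=load('w1')
print('hinges',plane(s,[(368.8,199.9),(465.2,193.5)],.052), 'mean',plane(s,[(368.8,199.9),(465.2,193.5)],.052).mean(0))
```

```text
t 4.2 tcp [0.4173 0.1719 0.5203] yaw 90.1 shift cm [2.81 0.27 2.03] turn 0.12370921850886418 q6 1.80 gap 0.0854 F [-1.   0.9  0.2] zax [ 0.001  0.    -1.   ]
hinges [[ 0.60003972 -0.14276467  0.052     ]
 [ 0.60861348 -0.25803478  0.052     ]] mean [ 0.6043266  -0.20039972  0.052     ]
```

View pics/w2.png

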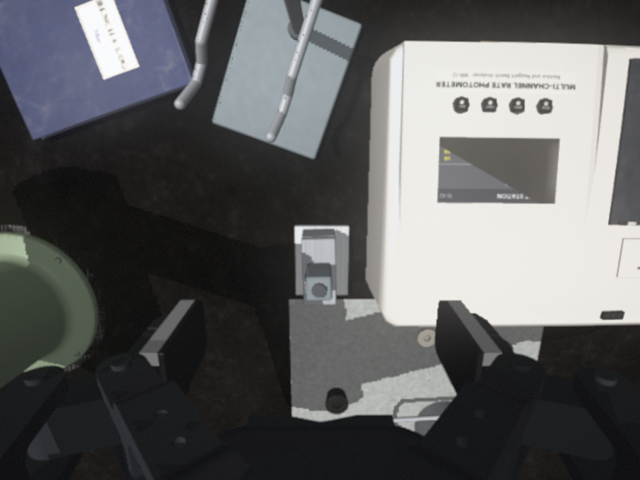

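The second wrist view shows the gauge at (320,265) on its plate (plate corners (294,226) and (349,226)). The stand base is at (290,75), with prong tips near (183,103) and (272,136). The analyser is on the right.

Run:
```python
from h import *
s=load('w2');P=cloud(s);c=s['color'][:,:,::-1]
cv2.imwrite('pics/w2c.png',cv2.resize(c[0:310,150:460],(620,620),interpolation=cv2.INTER_CUBIC)[:600])
for n,(u,v) in dict(tip1=(182,102),tip2=(272,134),tr1=(195,80),tr2=(280,105),platecorner=(213,122),pc2=(316,157),capgauge=(319,289),bridge=(322,240),plateL=(297,260),an_edge=(385,200),an2=(400,300),an3=(395,60)).items(): print(n,np.round(P[v,u],4))
# stand plate top z=.012 corners
print('plate corners',np.round(plane(s,[(213,122),(316,157),(361,20)],.012),4).tolist())
print('zero',np.round(plane(s,[(294,226),(349,226.5),(294,297)],.008),4).tolist())
m=(P[:,:,2]>.095)&(P[:,:,2]<.115)&(P[:,:,0]>.38)&(P[:,:,0]<.46)&(P[:,:,1]<.1)&(P[:,:,1]>0)
v,u=np.where(m); print('cap',np.round(P[m].mean(0),4),P[m].min(0),P[m].max(0),len(v))
m=(P[:,:,2]>.05)&(P[:,:,2]<.062)&(P[:,:,0]>.38)&(P[:,:,0]<.46)&(P[:,:,1]<.13)&(P[:,:,1]>0)
Q=P[m];print('bridge',Q.min(0),Q.max(0),len(Q))
m=(P[:,:,2]>.2)&(P[:,:,2]<.25)&(P[:,:,1]>.1)&(P[:,:,0]>.2)&(P[:,:,0]<.46)
v,u=np.where(m);print(len(v));
```

```text
tip1 [0.3301 0.2556 0.2349]
tip2 [0.3859 0.236  0.2358]
tr1 [0.334  0.2703 0.2173]
tr2 [0.3894 0.2544 0.2161]
platecorner [0.2869 0.2442 0.0006]
pc2 [0.4113 0.2024 0.0005]
capgauge [0.4156 0.0738 0.1076]
bridge [0.4188 0.1128 0.0573]
plateL [0.3868 0.0715 0.0102]
an_edge [0.4821 0.168  0.0998]
an2 [0.5009 0.0639 0.1135]
an3 [0.487  0.3012 0.091 ]
plate corners [[0.2899, 0.2441, 0.012], [0.4114, 0.2034, 0.012], [0.4613, 0.3542, 0.012]]
zero [[0.3834, 0.1165, 0.008], [0.4534, 0.1161, 0.008], [0.3819, 0.018, 0.008]]
cap [0.4151 0.0749 0.1045] [0.40144649 0.05929547 0.09517762] [0.42852253 0.08628815 0.11113563] 641
bridge [0.39441636 0.03074283 0.05002737] [0.43623598 0.11429435 0.06186888] 1294
3013
```

View pics/w2c.png

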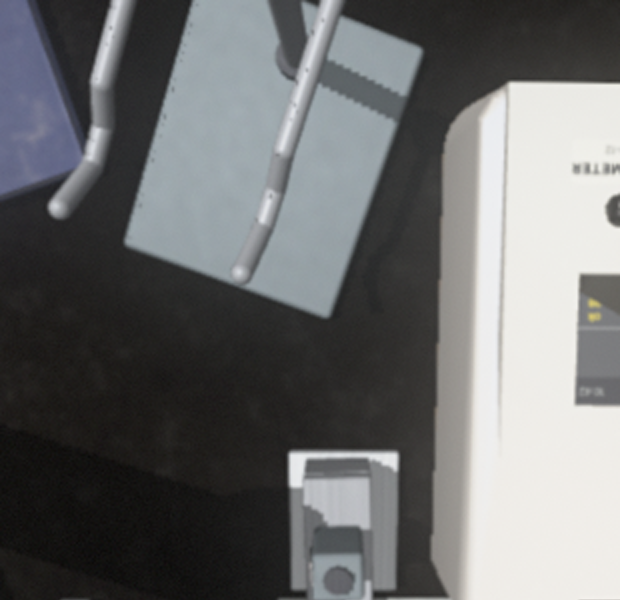

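Run:
```python
from h import *
s=load('w2');P=cloud(s)
m=(P[:,:,2]>.103)&(P[:,:,2]<.115)&(P[:,:,0]>.38)&(P[:,:,0]<.46)&(P[:,:,1]<.1)&(P[:,:,1]>0)
Q=P[m];print('blocktop',Q.mean(0),Q.min(0),Q.max(0),len(Q), cv2.minAreaRect((Q[:,:2]*1000).astype(np.float32)))
m=(P[:,:,2]>.052)&(P[:,:,2]<.061)&(P[:,:,0]>.38)&(P[:,:,0]<.46)&(P[:,:,1]<.13)&(P[:,:,1]>0)
Q=P[m];print('bridge',Q.min(0),Q.max(0),len(Q),cv2.minAreaRect((Q[:,:2]*1000).astype(np.float32)))
rel(.4155,.072,.36,90)
```

```text
blocktop [0.41535776 0.07331177 0.10550415] [0.40159136 0.05999809 0.10300369] [0.42845956 0.08577154 0.11113563] 508 ((414.99981689453125, 72.91091918945312), (26.857358932495117, 25.776683807373047), 0.20012639462947845)
bridge [0.39441636 0.03074283 0.05204675] [0.43623598 0.11429435 0.06092727] 1277 ((415.1953125, 72.4697494506836), (40.001914978027344, 83.21192932128906), 1.78297758102417)
t 4.3 tcp [0.4176 0.1719 0.5202] yaw 89.9 shift cm [-10.    -0.21  16.02] turn -0.10315591558807569 q6 1.80 gap 0.0853 F [-0.1 -0.1 -0.4] zax [ 0.001  0.    -1.   ]
```

step_arm(
  steps=[
    [-2.5, 0, 2, 0, 0.2],
    [-5, 0, 5, 0, 0.2],
    [-7.5, -0.1, 8, 0, 0.2],
    [-9.9, -0.2, 11, 0, 0.2],
    [-9.9, -0.2, 14, 0, 0.2],
    [-9.9, -0.2, 16, 0, 0.2],
    [-9.9, -0.2, 16, 0, 0.2],
  ],
)

```text
t: 4.85
tcp_pos: [0.4145, 0.0726, 0.3563]
eef_rot: [0.708, 0.706, -0.002, -0.002]
ft_force: [-0.5, 0.0, -0.3]
finger_gap: 0.0514
```

Run:
```python
from h import *
rel(.4152,.0726,.240,90)
s=snap('wrist','w3')
```

```text
t 4.8 tcp [0.4145 0.0726 0.3563] yaw 89.8 shift cm [ 0.    0.15 11.63] turn -0.21067236839449777 q6 1.57 gap 0.0514 F [-0.5  0.  -0.3] zax [-0.007 -0.    -1.   ]
```

View pics/w3.png

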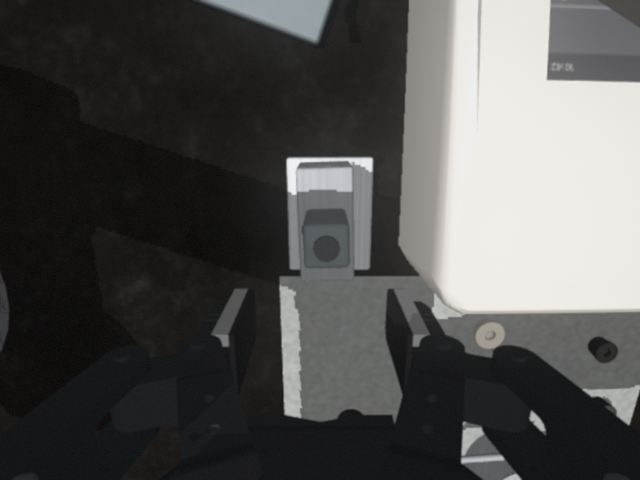

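```bash
python3 - <<'E'
from h import *
s=load('w3');P=cloud(s)
c=plane(s,[(287,157),(373,158),(290,270),(370,270)],.008);print(c,c.mean(0))
m=(P[:,:,2]>.103)&(P[:,:,2]<.115)&(P[:,:,0]>.38)&(P[:,:,0]<.46)&(P[:,:,1]<.1)&(P[:,:,1]>0)
Q=P[m];print('blocktop',cv2.minAreaRect((Q[:,:2]*1000).astype(np.float32)))
m=(P[:,:,2]>.052)&(P[:,:,2]<.061)&(P[:,:,0]>.38)&(P[:,:,0]<.46)&(P[:,:,1]<.13)&(P[:,:,1]>0)
Q=P[m];print('bridge',cv2.minAreaRect((Q[:,:2]*1000).astype(np.float32)))
m=(P[:,:,2]>.006)&(P[:,:,2]<.012)&(P[:,:,0]>.36)&(P[:,:,0]<.48)&(P[:,:,1]<.15)&(P[:,:,1]>-.02)
Q=P[m];print('zp',cv2.minAreaRect((Q[:,:2]*1000).astype(np.float32)),Q.min(0),Q.max(0))
E
python3 bungs.py w3
```

```text
[[0.3844332  0.1172572  0.008     ]
 [0.45326762 0.11634498 0.008     ]
 [0.38452473 0.0206965  0.008     ]
 [0.45391662 0.02067437 0.008     ]] [0.41903554 0.06874326 0.008     ]
blocktop ((415.1412658691406, 72.33283996582031), (26.967905044555664, 27.232051849365234), 1.8770967721939087)
bridge ((415.1547546386719, 72.18157196044922), (40.03351593017578, 83.99176788330078), 1.660278558731079)
zp ((418.7217102050781, 68.79463958740234), (70.05619049072266, 95.48038482666016), 0.08886858820915222) [0.38367613 0.02101063 0.00603138] [0.45376835 0.11648346 0.01185557]
w3 px [295. 265.] n 93 ztop 0.0090 centre [0.3886 0.0259] enc [0.3886 0.0261] dia 0.0116 areadia col [124. 126. 127.]
w3 px [361. 265.] n 150 ztop 0.0091 centre [0.4463 0.0259] enc [0.4463 0.0257] dia 0.0149 areadia col [126. 128. 129.]
w3 px [489. 334.] n 669 ztop 0.0128 centre [ 0.5637 -0.0404] enc [ 0.5636 -0.0404] dia 0.0288 areadia col [150. 146. 136.]
w3 px [604. 350.] n 508 ztop 0.0166 centre [ 0.6741 -0.0576] enc [ 0.6738 -0.0574] dia 0.0259 areadia col [40. 39. 39.]
w3 px [607. 405.] n 111 ztop 0.0182 centre [ 0.6925 -0.1198] enc [ 0.6914 -0.1211] dia 0.0215 areadia col [52. 52. 51.]
w3 px [348. 414.] n 65 ztop 0.0113 centre [ 0.4377 -0.1289] enc [ 0.4379 -0.1305] dia 0.0192 areadia col [24. 24. 25.]
w3 px [483. 448.] n 304 ztop 0.0230 centre [ 0.5767 -0.1627] enc [ 0.5766 -0.165 ] dia 0.0172 areadia col [92. 93. 95.]
w3 px [475. 466.] n 170 ztop 0.0333 centre [ 0.5646 -0.1728] enc [ 0.5648 -0.1732] dia 0.0167 areadia col [95. 96. 98.]
```

step_arm(
  steps=[
    [0, 0.1, 3, 0, 0.2],
    [0, 0.1, 6, 0, 0.2],
    [0, 0.1, 9, 0, 0.2],
    [0, 0.1, 11, 0, 0.2],
    [0, 0.1, 11.6, 0, 0.2],
    [0, 0.1, 11.6, 0, 0.2],
  ],
)

```text
t: 5.4
tcp_pos: [0.4179, 0.0737, 0.2438]
eef_rot: [0.707, 0.707, -0.0, -0.0]
ft_force: [0.6, 0.3, -0.2]
finger_gap: 0.0514
```

Run:
```python
from h import *
rel(.4152,.0726,.240,90)
```

```text
t 5.4 tcp [0.4179 0.0737 0.2438] yaw 90.0 shift cm [-0.11 -0.27  0.38] turn 0.022434102780067633 q6 1.57 gap 0.0514 F [ 0.6  0.3 -0.2] zax [-0.001 -0.    -1.   ]
```

step_arm(
  steps=[
    [-0.1, -0.2, 0.3, -1.7, 0.2],
    [-0.1, -0.2, 0.3, -1.7, 0.2],
    [-0.1, -0.2, 0.3, -1.7, -1],
    [-0.1, -0.2, 0.3, -1.7, -1],
    [-0.1, -0.2, 0.3, -1.7, -1],
    [-0.1, -0.2, 0.3, -1.7, -1],
    [-0.1, -0.2, 0.3, -1.7, -1],
    [-0.1, -0.2, 0.3, -1.7, -1],
  ],
  grip_force=60,
)

```text
t: 6.07
tcp_pos: [0.4166, 0.0726, 0.2421]
eef_rot: [0.696, 0.718, 0.001, 0.001]
ft_force: [-0.5, 0.1, 7.1]
finger_gap: 0.0273
```

Run:
```python
from h import *
rel(.4152,.0723,.240,90)
```

```text
t 6.1 tcp [0.4166 0.0726 0.2421] yaw 91.7 shift cm [-0.03 -0.14  0.21] turn 1.7317375521657965 q6 1.54 gap 0.0273 F [-0.5  0.1  7.1] zax [ 0.003 -0.    -1.   ]
```

step_arm(
  steps=[
    [0, 0, -1, 0, -1],
    [0, 0, -3, 0, -1],
    [0, 0, -6, 0, -1],
    [0, 0, -8, 0, -1],
    [0, 0, -8, 0, -1],
  ],
)

```text
t: 6.48
tcp_pos: [0.4174, 0.0727, 0.3246]
eef_rot: [0.696, 0.718, 0.002, 0.003]
ft_force: [1.2, 0.6, -3.7]
finger_gap: 0.027
```

```bash
python3 - <<'E'
from h import *
rel(.4422,-.1447,.32,90)
s=snap('wrist','w4');snap('top','top4')
E
python3 bungs.py w4 top4
```

```text
t 6.5 tcp [0.4174 0.0727 0.3246] yaw 91.7 shift cm [-21.8    1.82   0.48] turn 1.7354997093676872 q6 1.54 gap 0.0270 F [ 1.2  0.6 -3.7] zax [ 0.007  0.    -1.   ]
w4 px [497. 350.] n 130 ztop 0.0129 centre [ 0.569  -0.0326] enc [ 0.5673 -0.0337] dia 0.0244 areadia col [153. 148. 139.]
w4 px [610. 377.] n 587 ztop 0.0166 centre [ 0.6741 -0.0576] enc [ 0.6738 -0.0577] dia 0.0258 areadia col [37. 37. 36.]
w4 px [481. 474.] n 114 ztop 0.0213 centre [ 0.577  -0.1608] enc [ 0.5773 -0.162 ] dia 0.0113 areadia col [88. 90. 92.]
top4 px [324. 220.] n 151 ztop 0.0274 centre [ 0.6263 -0.2011] enc [ 0.6054 -0.2006] dia 0.0892 areadia col [159. 159. 159.]
top4 px [309. 272.] n 82 ztop 0.0257 centre [ 0.4378 -0.1476] enc [ 0.4383 -0.1466] dia 0.0329 areadia col [71. 69. 67.]
```

View pics/w4.png

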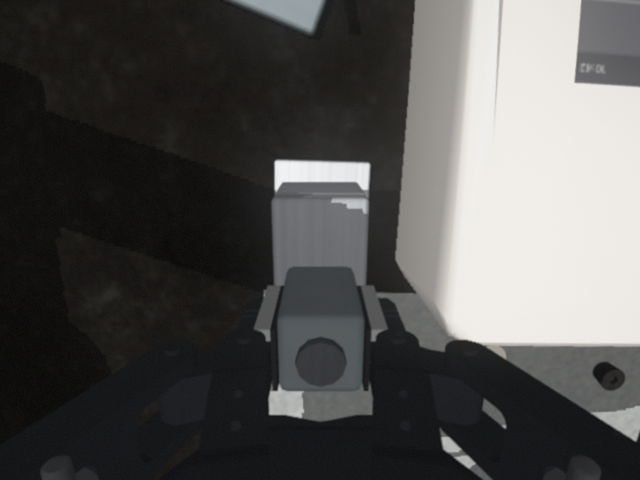

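Run:
```python
from h import *
s=load('w4');P=cloud(s)
m=(np.abs(P[:,:,0]-.415)<.035)&(np.abs(P[:,:,1]-.07)<.06)&(P[:,:,2]>.05)
for lo,hi in [(.175,.186),(.125,.14),(.182,.2)]:
  Q=P[m&(P[:,:,2]>lo)&(P[:,:,2]<hi)]; print(lo,len(Q),cv2.minAreaRect((Q[:,:2]*1000).astype(np.float32)),Q[:,2].mean(),Q.min(0),Q.max(0))
s=load('top4'); print(plane(s,[(309,272)],.022));
```

```text
0.175 3441 ((417.1854553222656, 73.10299682617188), (54.68234634399414, 28.568729400634766), 2.012281894683838) 0.18200714959950146 [0.38964348 0.0585746  0.17500536] [0.44428963 0.08763421 0.1859997 ]
0.125 7375 ((416.7039489746094, 95.11811828613281), (40.212337493896484, 38.84532928466797), 1.7886837720870972) 0.13817825512516882 [0.3961744  0.07520422 0.12503109] [0.43716357 0.11491606 0.13999801]
0.182 10537 ((415.30206298828125, 73.04570007324219), (69.8306884765625, 28.577695846557617), 1.9221081733703613) 0.18932528047369393 [0.38002321 0.0585746  0.18200049] [0.44995677 0.08797335 0.19999949]
[[ 0.43961199 -0.14681425  0.022     ]]
```

step_arm(
  steps=[
    [-2, 0.2, 0, 1, -1],
    [-4.5, 0.4, 0, 1.7, -1],
    [-7.5, 0.6, 0, 1.7, -1],
    [-10.5, 0.9, 0, 1.7, -1],
    [-13.5, 1.1, 0, 1.7, -1],
    [-16.5, 1.4, 0, 1.7, -1],
    [-19.5, 1.6, 0, 1.7, -1],
    [-21.3, 1.8, 0, 1.7, -1],
    [-21.8, 1.8, 0, 1.7, -1],
    [-21.8, 1.8, 0, 1.7, -1],
    [-21.8, 1.8, 0, 1.7, -1],
  ],
)

```text
t: 7.5
tcp_pos: [0.4396, -0.1441, 0.3194]
eef_rot: [0.707, 0.707, -0.0, -0.002]
ft_force: [-0.4, -0.8, -4.1]
finger_gap: 0.0275
```

Run:
```python
from h import *
rel(.4422,-.1450,.2345,90)
s=snap('wrist','w5');snap('side','side5')
c=load('side5')['color'][:,:,::-1]
cv2.imwrite('pics/side5c.png',cv2.resize(c[220:310,270:390],(800,600),interpolation=cv2.INTER_CUBIC))
```

```text
t 7.5 tcp [ 0.4396 -0.1441  0.3194] yaw 90.0 shift cm [-0.11  0.28  8.49] turn 0.03717614019836901 q6 1.09 gap 0.0275 F [-0.4 -0.8 -4.1] zax [-0.003  0.002 -1.   ]
```

View pics/w5.png

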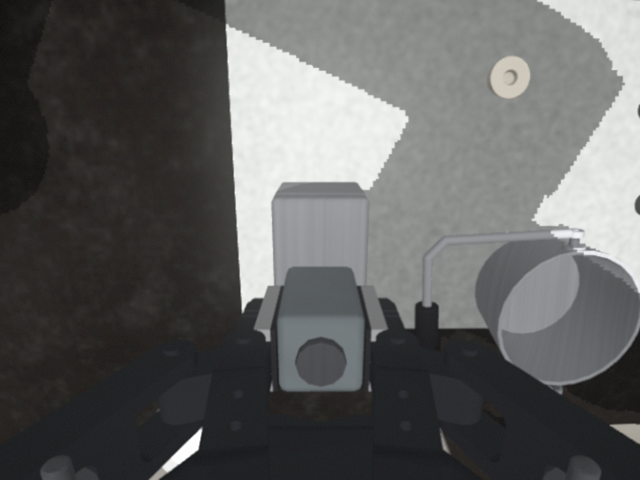

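View pics/side5c.png

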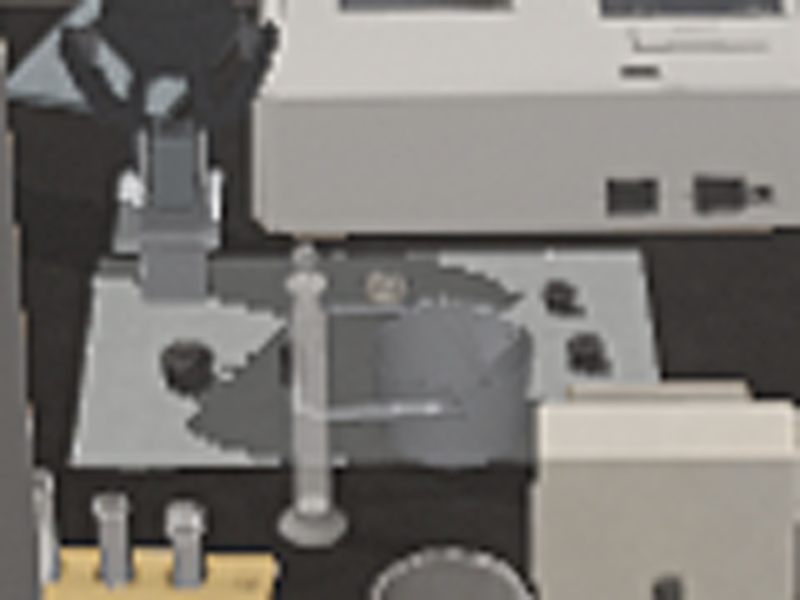

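Run:
```python
from h import *
s=load('side5');print(plane(s,[(298.2,275.05)],.013),project(s,[.4422,-.1447,.013]))
rel(.4422,-.1450,.2345,90)
```

```text
[[ 0.4432163 -0.1427003  0.013    ]] [[297.9354468 275.3103017]]
t 7.6 tcp [ 0.4399 -0.1435  0.32  ] yaw 90.1 shift cm [-0.16  0.25  8.55] turn 0.12986374603491413 q6 1.09 gap 0.0273 F [-1.6 -0.  -2.9] zax [-0.002  0.001 -1.   ]
```

step_arm(
  steps=[
    [-0.1, 0.2, 2, 0, -1],
    [-0.1, 0.2, 4, 0, -1],
    [-0.1, 0.2, 5.5, 0, -1],
    [-0.1, 0.2, 6.5, 0, -1],
    [-0.1, 0.2, 7.2, 0, -1],
    [-0.1, 0.2, 7.7, 0, -1],
    [-0.1, 0.2, 7.7, 0, -1],
  ],
)

```text
t: 8.18
tcp_pos: [0.4422, -0.1449, 0.2431]
eef_rot: [0.706, 0.708, -0.0, -0.001]
ft_force: [-0.2, 0.4, -1.4]
finger_gap: 0.0272
```

Run:
```python
from h import *
rel(.4422,-.1450,.2345,90)
```

```text
t 8.2 tcp [ 0.4422 -0.1449  0.2431] yaw 90.1 shift cm [-0.01  0.    0.86] turn 0.12126434650555495 q6 1.09 gap 0.0272 F [-0.2  0.4 -1.4] zax [-0.001  0.001 -1.   ]
```

step_arm(
  steps=[
    [0, 0, 0.3, 0, -1],
    [0, 0, 0.5, 0, -1],
    [0, 0, 0.7, 0, -1],
    [0, 0, 0.7, 0, -1],
  ],
)

```text
t: 8.52
tcp_pos: [0.4427, -0.1459, 0.2368]
eef_rot: [0.707, 0.707, 0.0, 0.0]
ft_force: [-0.4, 1.1, -1.5]
finger_gap: 0.0271
```

Run:
```python
from h import *
rel(.4422,-.1450,.2345,90)
```

```text
t 8.5 tcp [ 0.4427 -0.1459  0.2368] yaw 90.1 shift cm [ 0.09 -0.05  0.23] turn 0.05380000450911382 q6 1.09 gap 0.0271 F [-0.4  1.1 -1.5] zax [ 0.001 -0.    -1.   ]
```

step_arm(
  steps=[
    [0, 0, 0.1, 0, -1],
    [0, 0, 0.2, 0, -1],
    [0, 0, 0.2, 0, -1],
  ],
)

```text
t: 8.77
tcp_pos: [0.4426, -0.1459, 0.2347]
eef_rot: [0.707, 0.707, 0.0, 0.0]
ft_force: [1.2, 0.1, -2.0]
finger_gap: 0.0273
```

step_arm(
  steps=[
    [0, 0, 0.1, 0, -1],
    [0, 0, 0.1, 0, -1],
  ],
)

```text
t: 8.93
tcp_pos: [0.4426, -0.1459, 0.2342]
eef_rot: [0.707, 0.707, 0.0, 0.0]
ft_force: [-1.2, 1.9, 3.9]
finger_gap: 0.0273
```

Contact: the force rose to +3.9 N. I'm releasing the gauge.

step_arm(
  steps=[
    [0, 0, 0, 0, -0.6],
    [0, 0, 0, 0, 0.1],
    [0, 0, 0, 0, 0.1],
    [0, 0, 0, 0, 0.1],
    [0, 0, 0, 0, 0.1],
    [0, 0, 0, 0, 0.1],
    [0, 0, 0, 0, 0.1],
    [0, 0, 0, 0, 0.1],
    [0, 0, 0, 0, 0.1],
    [0, 0, 0, 0, 0.1],
    [0, 0, 0, 0, 0.1],
    [0, 0, 0, 0, 0.1],
  ],
)

```text
t: 9.93
tcp_pos: [0.4424, -0.1458, 0.2337]
eef_rot: [0.707, 0.707, 0.0, -0.0]
ft_force: [0.1, 0.0, -0.1]
finger_gap: 0.0471
```

Run:
```python
from h import *
rel(.4422,-.1450,.2345,90)
s=snap('side','side6');snap('wrist','w6')
c=load('side6')['color'][:,:,::-1]
cv2.imwrite('pics/side6c.png',cv2.resize(c[220:310,270:390],(800,600),interpolation=cv2.INTER_CUBIC))
```

```text
t 9.9 tcp [ 0.4424 -0.1458  0.2337] yaw 90.1 shift cm [ 0.08 -0.02 -0.08] turn 0.05807829069078707 q6 1.09 gap 0.0471 F [ 0.1  0.  -0.1] zax [ 0.  0. -1.]
```

View pics/side6c.png

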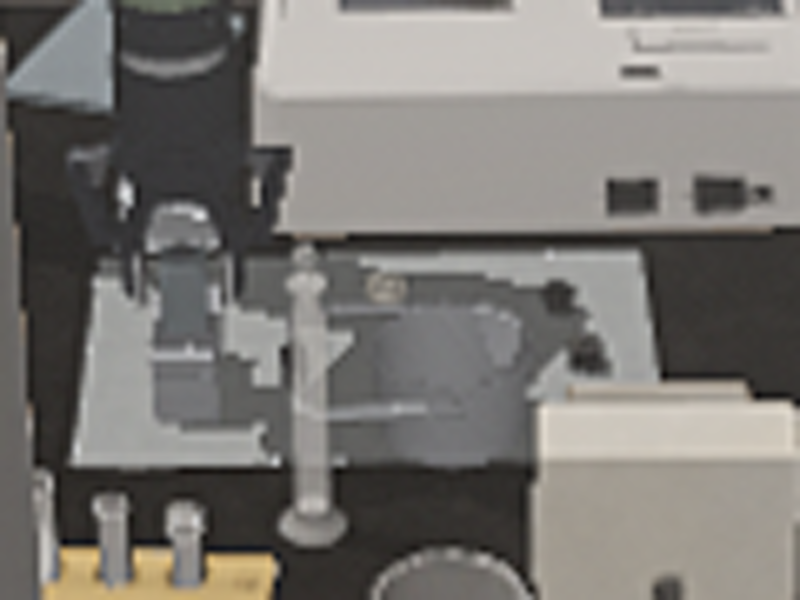

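View pics/w6.png

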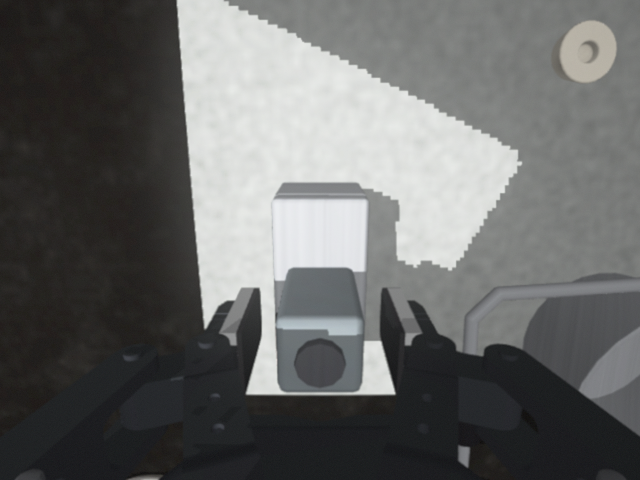

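step_arm(
  steps=[
    [0, 0, 0, 0, 0.1],
    [0, 0, 0, 0, 0.1],
    [0, 0, 0, 0, 0.1],
    [0, 0, 0, 0, 0.1],
    [0, 0, 0, 0, 0.1],
    [0, 0, 0, 0, 0.1],
    [0, 0, 0, 0, 0.1],
    [0, 0, 0, 0, 0.1],
    [0, 0, 0, 0, 0.1],
    [0, 0, 0, 0, 0.1],
    [0, 0, 0, 0, 0.1],
    [0, 0, 0, 0, 0.1],
  ],
)

```text
t: 11.03
tcp_pos: [0.4425, -0.1458, 0.2337]
eef_rot: [0.707, 0.707, 0.0, 0.0]
ft_force: [-0.4, -0.1, -0.7]
finger_gap: 0.0471
```

step_arm(
  steps=[
    [0, 0, 0, 0, -1],
    [0, 0, 0, 0, -1],
    [0, 0, 0, 0, -1],
    [0, 0, 0, 0, -1],
    [0, 0, 0, 0, -1],
    [0, 0, 0, 0, -1],
    [0, 0, -1, 0, -1],
    [0, 0, -3, 0, -1],
    [0, 0, -6, 0, -1],
    [0, 0, -8, 0, -1],
    [0, 0, -8, 0, -1],
  ],
)

```text
t: 11.95
tcp_pos: [0.4437, -0.1463, 0.3168]
eef_rot: [0.707, 0.708, 0.001, 0.003]
ft_force: [0.8, -0.9, -3.1]
finger_gap: 0.0274
```

Run:
```python
from h import *
rel(.4188,.0688,.32,90)
s=snap('side','side7');s=snap('wrist','w7')
c=load('side7')['color'][:,:,::-1]
cv2.imwrite('pics/side7c.png',cv2.resize(c[220:310,270:390],(800,600),interpolation=cv2.INTER_CUBIC))
P=cloud(s);st=status.read_state()['tcp_pos']
D=P-st
m=(np.abs(D[:,:,0])<.035)&(np.abs(D[:,:,1])<.06)&(D[:,:,2]>-.195)&(D[:,:,2]<-.18)
Q=P[m];print(cv2.minAreaRect((Q[:,:2]*1000).astype(np.float32)),Q.mean(0),Q.min(0),Q.max(0))
```

```text
t 11.9 tcp [ 0.4437 -0.1463  0.3168] yaw 90.1 shift cm [21.52 -2.46 -0.39] turn 0.06452337767289862 q6 1.09 gap 0.0274 F [ 0.8 -0.9 -3.1] zax [ 0.005 -0.002 -1.   ]
((442.55902099609375, -123.682373046875), (37.97476577758789, 40.206642150878906), 89.89380645751953) [ 0.44252862 -0.11972804  0.12895124] [ 0.4224245  -0.14264085  0.11866177] [ 0.46268067 -0.10468367  0.1334361 ]
```

View pics/side7c.png

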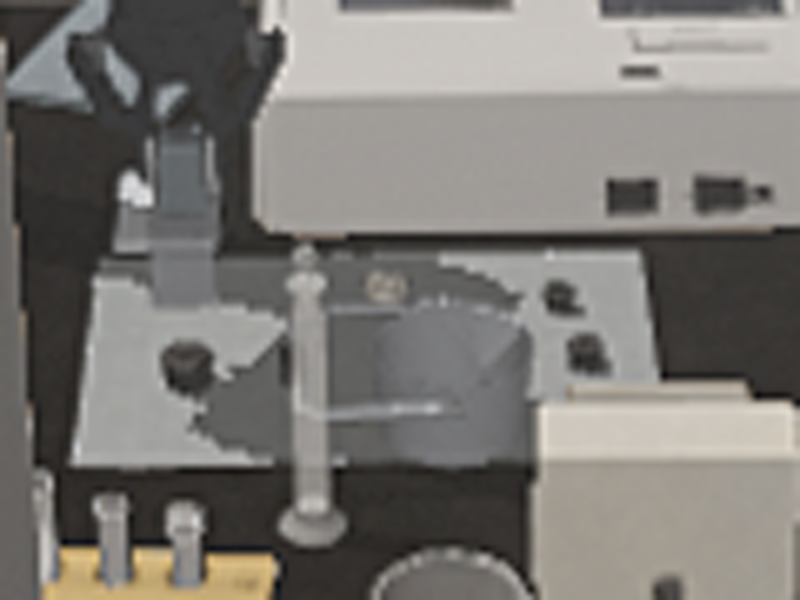

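step_arm(
  steps=[
    [2, -0.2, 0, 0, -1],
    [4.5, -0.5, 0, 0, -1],
    [7.5, -0.8, 0, 0, -1],
    [10.5, -1.2, 0, 0, -1],
    [13.5, -1.5, 0, 0, -1],
    [16.5, -1.9, 0, 0, -1],
    [19.5, -2.2, 0, 0, -1],
    [21.2, -2.4, 0, 0, -1],
    [21.5, -2.4, 0, 0, -1],
    [21.5, -2.4, 0, 0, -1],
    [21.5, -2.4, 0, 0, -1],
  ],
)

```text
t: 12.97
tcp_pos: [0.4178, 0.0689, 0.3126]
eef_rot: [0.707, 0.708, -0.001, -0.001]
ft_force: [-0.4, 0.6, -3.4]
finger_gap: 0.0274
```

Run:
```python
from h import *
rel(.4195,.0690,.2427,90)
```

```text
t 13.0 tcp [0.4178 0.0689 0.3126] yaw 90.1 shift cm [0.01 0.18 6.98] turn 0.06800395201570097 q6 1.56 gap 0.0274 F [-0.4  0.6 -3.4] zax [-0.002 -0.001 -1.   ]
```

step_arm(
  steps=[
    [0, 0.1, 2, 0, -1],
    [0, 0.1, 4, 0, -1],
    [0, 0.1, 5.5, 0, -1],
    [0, 0.1, 6.2, 0, -1],
    [0, 0.1, 6.5, 0, -1],
    [0, 0.1, 6.5, 0, -1],
  ],
)

```text
t: 13.47
tcp_pos: [0.4192, 0.0685, 0.2482]
eef_rot: [0.707, 0.707, -0.001, -0.0]
ft_force: [-0.5, 0.8, -3.4]
finger_gap: 0.0275
```

Run:
```python
from h import *
rel(.4195,.0690,.2427,90)
```

```text
t 13.5 tcp [0.4192 0.0685 0.2482] yaw 90.0 shift cm [0.05 0.03 0.55] turn -0.02381443488636137 q6 1.56 gap 0.0275 F [-0.5  0.8 -3.4] zax [-0.001 -0.    -1.   ]
```

step_arm(
  steps=[
    [0, 0, 0.2, 0, -1],
    [0, 0, 0.4, 0, -1],
    [0, 0, 0.5, 0, -1],
    [0, 0, 0.5, 0, -1],
  ],
)

```text
t: 13.8
tcp_pos: [0.4194, 0.0692, 0.244]
eef_rot: [0.707, 0.707, 0.0, 0.0]
ft_force: [0.6, -0.4, -2.1]
finger_gap: 0.0273
```

step_arm(
  steps=[
    [0, 0, 0.1, 0, -1],
    [0, 0, 0.1, 0, -1],
  ],
)

```text
t: 13.97
tcp_pos: [0.4193, 0.0693, 0.2428]
eef_rot: [0.707, 0.708, 0.0, 0.0]
ft_force: [-0.1, -0.4, -3.5]
finger_gap: 0.0272
```

step_arm(
  steps=[
    [0, 0, 0.1, 0, -1],
    [0, 0, 0.1, 0, -1],
  ],
)

```text
t: 14.13
tcp_pos: [0.4193, 0.0693, 0.2418]
eef_rot: [0.707, 0.708, 0.0, 0.0]
ft_force: [0.2, 0.5, -1.7]
finger_gap: 0.0273
```

step_arm(
  steps=[
    [0, 0, 0.1, 0, -1],
    [0, 0, 0.1, 0, -1],
  ],
)

```text
t: 14.3
tcp_pos: [0.4194, 0.0693, 0.2418]
eef_rot: [0.707, 0.708, 0.0, 0.0]
ft_force: [-4.6, -0.8, 12.1]
finger_gap: 0.0272
```

Contact. Releasing, then going up.

step_arm(
  steps=[
    [0, 0, 0, 0, -0.6],
    [0, 0, 0, 0, -0.1],
    [0, 0, 0, 0, 0.2],
    [0, 0, 0, 0, 0.2],
    [0, 0, 0, 0, 0.2],
    [0, 0, -2, 0, 0.2],
    [0, 0, -5, 0, 0.2],
    [0, 0, -8, 0, 0.2],
    [0, 0, -12, 0, 0.2],
    [0, 0, -12, 0, 0.2],
  ],
)

```text
t: 15.13
tcp_pos: [0.4214, 0.0692, 0.3668]
eef_rot: [0.707, 0.707, 0.003, 0.003]
ft_force: [2.0, 1.2, 0.2]
finger_gap: 0.0512
```

```bash
python3 - <<'E'
from h import *
rel(.4422,-.145,.32,90)
s=snap('wrist','w8');P=cloud(s)
m=(P[:,:,2]>.103)&(P[:,:,2]<.115)&(P[:,:,0]>.38)&(P[:,:,0]<.46)&(P[:,:,1]<.1)&(P[:,:,1]>0)
Q=P[m];print('blocktop',cv2.minAreaRect((Q[:,:2]*1000).astype(np.float32)))
m=(P[:,:,2]>.052)&(P[:,:,2]<.061)&(P[:,:,0]>.38)&(P[:,:,0]<.46)&(P[:,:,1]<.13)&(P[:,:,1]>0)
Q=P[m];print('bridge',cv2.minAreaRect((Q[:,:2]*1000).astype(np.float32)))
m=(P[:,:,2]>.006)&(P[:,:,2]<.012)&(P[:,:,0]>.36)&(P[:,:,0]<.48)&(P[:,:,1]<.15)&(P[:,:,1]>-.02)
Q=P[m];print('zp',cv2.minAreaRect((Q[:,:2]*1000).astype(np.float32)))
E
python3 bungs.py w8
```

```text
t 15.1 tcp [0.4214 0.0692 0.3668] yaw 90.1 shift cm [-21.42   2.01   4.7 ] turn 0.06244555726749468 q6 1.56 gap 0.0512 F [2.  1.2 0.2] zax [ 0.01 -0.   -1.  ]
blocktop ((418.48394775390625, 69.01192474365234), (27.01138687133789, 27.459938049316406), 0.7345965504646301)
bridge ((418.3950500488281, 68.93345642089844), (40.05229187011719, 83.3486557006836), 0.09710907191038132)
zp ((418.67987060546875, 69.13371276855469), (95.546630859375, 70.11322021484375), 89.97442626953125)
w8 px [281. 257.] n 107 ztop 0.0090 centre [0.3895 0.026 ] enc [0.3895 0.0256] dia 0.0121 areadia col [125. 127. 128.]
w8 px [347. 257.] n 117 ztop 0.0091 centre [0.4474 0.026 ] enc [0.4474 0.026 ] dia 0.0133 areadia col [125. 127. 128.]
w8 px [470. 325.] n 636 ztop 0.0130 centre [ 0.5638 -0.0406] enc [ 0.5635 -0.0407] dia 0.0291 areadia col [150. 146. 137.]
w8 px [581. 340.] n 467 ztop 0.0168 centre [ 0.6743 -0.0577] enc [ 0.6743 -0.0573] dia 0.0242 areadia col [42. 41. 40.]
w8 px [336. 411.] n 432 ztop 0.0227 centre [ 0.4386 -0.1314] enc [ 0.4393 -0.1355] dia 0.0302 areadia col [34. 33. 32.]
w8 px [473. 433.] n 311 ztop 0.0260 centre [ 0.5817 -0.1585] enc [ 0.5797 -0.1616] dia 0.0226 areadia col [90. 92. 94.]
w8 px [509. 476.] n 156 ztop 0.0149 centre [ 0.6332 -0.2254] enc [ 0.6317 -0.2276] dia 0.0209 areadia col [117. 119. 122.]
```

View pics/w8.png

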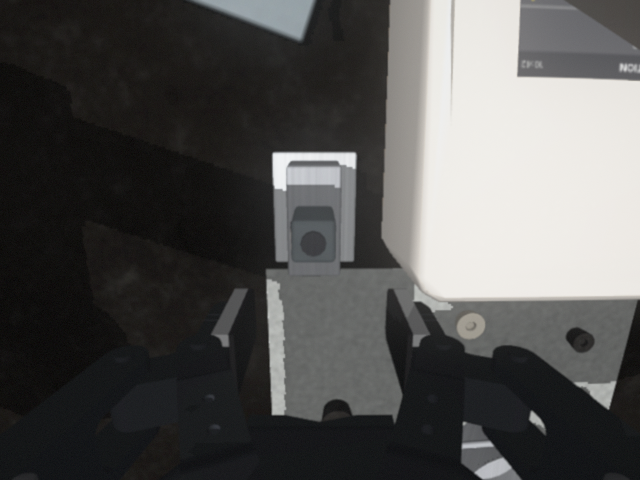

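Run:
```python
from h import *
s=load('w1');P=cloud(s)
# cylinder
m=(P[:,:,0]>.45)&(P[:,:,0]<.6)&(P[:,:,1]<-.24)&(P[:,:,1]>-.34)&(P[:,:,2]>.07)&(P[:,:,2]<.25)
Q=P[m]; print('cyl',len(Q),np.median(Q,0),Q.min(0),Q.max(0))
for lo in (.003,.03,.08,.12,.17):
  k=(P[:,:,0]>.47)&(P[:,:,0]<.6)&(P[:,:,1]<-.26)&(P[:,:,1]>-.34)&(P[:,:,2]>lo)&(P[:,:,2]<lo+.03);Q=P[k]
  if len(Q): print(lo,len(Q),Q.min(0),Q.max(0))
print('foot ctr',plane(s,[(478,250)],.004),'top',plane(s,[(545,305)],.18))
# rim
r=(P[:,:,2]>.055)&(P[:,:,2]<.066)&(np.hypot(P[:,:,0]-.604,P[:,:,1]+.2)<.062)&(np.hypot(P[:,:,0]-.604,P[:,:,1]+.2)>.04)
v,u=np.where(r);pp=plane(s,np.c_[u,v],.06)
print('rim',len(v),cv2.minEnclosingCircle(pp[:,:2].astype(np.float32)),cv2.fitEllipse((pp[:,:2]*1000).astype(np.float32)))
# grip dark px
c=s['color'].sum(2); g=(c<120);g[:255]=0;g[285:]=0;g[:,:395]=0;g[:,435:]=0
v,u=np.where(g);print('grip px',u.mean(),v.mean(),u.min(),u.max(),plane(s,[(u.mean(),v.mean())],.058),cv2.minAreaRect(np.c_[u,v].astype(np.float32)))
```

```text
cyl 1487 [ 0.52560055 -0.29599808  0.14436399] [ 0.5106743  -0.31328254  0.07057857] [ 0.53213389 -0.29025478  0.19241797]
0.003 459 [ 0.50232246 -0.33104134  0.00301019] [ 0.5807878  -0.27000598  0.03256761]
0.03 288 [ 0.51470554 -0.3073707   0.0304195 ] [ 0.59256215 -0.26002506  0.0596519 ]
0.08 275 [ 0.51379031 -0.30718299  0.0801943 ] [ 0.53213389 -0.29056575  0.10994261]
0.12 392 [ 0.51263175 -0.30943335  0.12006935] [ 0.53209477 -0.29025478  0.14987223]
0.17 291 [ 0.51433608 -0.30741412  0.17003822] [ 0.52917739 -0.29409214  0.19241797]
foot ctr [[ 0.52151472 -0.30247622  0.004     ]] top [[ 0.52526372 -0.29896662  0.18      ]]
rim 995 ((0.5979386568069458, -0.1984354853630066), 0.06043635681271553) ((604.0267333984375, -197.91297912597656), (93.6374282836914, 102.99526977539062), 179.3544464111328)
grip px 434.0 282.0 434 434 [[ 0.49681994 -0.22848246  0.058     ]] ((434.0, 282.0), (0.0, 0.0), 0.0)
```

step_arm(
  steps=[
    [-2, 0.2, 0, 0, 0.3],
    [-5, 0.5, 1, 0, 0.3],
    [-8, 0.8, 2.5, 0, 0.3],
    [-11, 1, 4, 0, 0.3],
    [-14, 1.3, 5.5, 0, 0.3],
    [-17, 1.6, 7, 0, 0.3],
    [-20, 1.9, 8.5, 0, 0.3],
    [-21.3, 2, 10, 0, 0.3],
    [-21.5, 2.1, 12, 0, 0.3],
    [-21.5, 2.1, 12, 0, 0.3],
    [-21.5, 2.1, 12, 0, 0.3],
  ],
  grip_force=40,
)

```text
t: 16.1
tcp_pos: [0.4393, -0.1454, 0.2392]
eef_rot: [0.707, 0.707, -0.001, -0.002]
ft_force: [0.6, 0.6, 0.8]
finger_gap: 0.0552
```

Run:
```python
from h import *
rel(.4422,-.145,.177,90)
s=snap('wrist','w9')
```

```text
t 16.1 tcp [ 0.4393 -0.1454  0.2392] yaw 90.0 shift cm [0.02 0.32 6.22] turn 0.025769978419830863 q6 1.09 gap 0.0552 F [0.6 0.6 0.8] zax [-0.004  0.002 -1.   ]
```

View pics/w9.png

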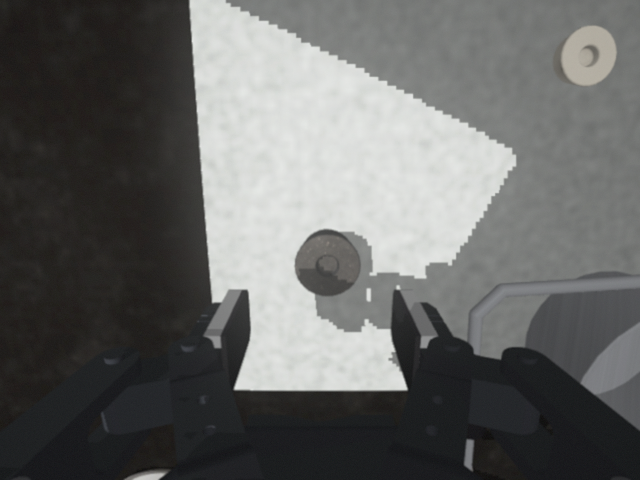

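```bash
python3 bungs.py w9; python3 -c "
from h import *
s=load('w9');print(plane(s,[(327,263)],.022))"
```

```text
w9 px [586.  56.] n 2835 ztop 0.0127 centre [ 0.5633 -0.0419] enc [ 0.563  -0.0417] dia 0.0291 areadia col [167. 163. 152.]
w9 px [327. 264.] n 3333 ztop 0.0228 centre [ 0.4408 -0.1431] enc [ 0.4408 -0.1434] dia 0.0339 areadia col [96. 95. 92.]
w9 px [609. 275.] n 87 ztop 0.0102 centre [ 0.5981 -0.1537] enc [ 0.5973 -0.1543] dia 0.0251 areadia col [86. 86. 88.]
w9 px [565. 317.] n 2787 ztop 0.0320 centre [ 0.5709 -0.1686] enc [ 0.5767 -0.1716] dia 0.0565 areadia col [78. 79. 81.]
w9 px [626. 401.] n 1102 ztop 0.0238 centre [ 0.6219 -0.2373] enc [ 0.6223 -0.2397] dia 0.0219 areadia col [89. 90. 92.]
[[ 0.44065834 -0.14236587  0.022     ]]
```

step_arm(
  steps=[
    [0, 0.2, 2, 0, 0.3],
    [0, 0.2, 4, 0, 0.3],
    [0, 0.2, 5, 0, 0.3],
    [0, 0.2, 5, 0, 0.3],
  ],
)

```text
t: 16.48
tcp_pos: [0.4419, -0.1447, 0.19]
eef_rot: [0.706, 0.708, -0.0, -0.001]
ft_force: [-0.1, -0.3, 0.5]
finger_gap: 0.0555
```

Run:
```python
from h import *
rel(.4422,-.145,.177,90)
```

```text
t 16.5 tcp [ 0.4419 -0.1447  0.19  ] yaw 90.1 shift cm [-0.03  0.03  1.3 ] turn 0.13817190460247275 q6 1.09 gap 0.0555 F [-0.1 -0.3  0.5] zax [-0.002  0.001 -1.   ]
```

step_arm(
  steps=[
    [0.1, -0.1, 0.6, 0, 0.3],
    [0.1, -0.1, 1.2, 0, 0.3],
    [0.1, -0.1, 1.2, 0, 0.3],
    [0.1, -0.1, 1.2, 0, -1],
    [0.1, -0.1, 1.2, 0, -1],
    [0.1, -0.1, 1.2, 0, -1],
    [0.1, -0.1, 1.2, 0, -1],
    [0.1, -0.1, 1.2, 0, -1],
    [0.1, -0.1, 1.2, 0, -1],
    [0.1, -0.1, 1.2, 0, -1],
  ],
)

```text
t: 17.32
tcp_pos: [0.4417, -0.1449, 0.1794]
eef_rot: [0.707, 0.707, 0.0, 0.0]
ft_force: [-0.9, 2.2, 6.1]
finger_gap: 0.0309
```

step_arm(
  steps=[
    [0, 0, -1, 0, -1],
    [0, 0, -3, 0, -1],
    [0, 0, -6, 0, -1],
    [0, 0, -9, 0, -1],
    [0, 0, -9, 0, -1],
  ],
)

```text
t: 17.73
tcp_pos: [0.4435, -0.1458, 0.2736]
eef_rot: [0.707, 0.707, 0.001, 0.004]
ft_force: [1.2, -0.6, 1.0]
finger_gap: 0.0307
```

Run:
```python
from h import *
rel(.604,-.19,.28,90)
s=snap('wrist','w10')
```

```text
t 17.7 tcp [ 0.4435 -0.1458  0.2736] yaw 90.1 shift cm [-4.44 16.05 -0.5 ] turn 0.059045356936081816 q6 1.09 gap 0.0307 F [ 1.2 -0.6  1. ] zax [ 0.008 -0.004 -1.   ]
```

View pics/w10.png

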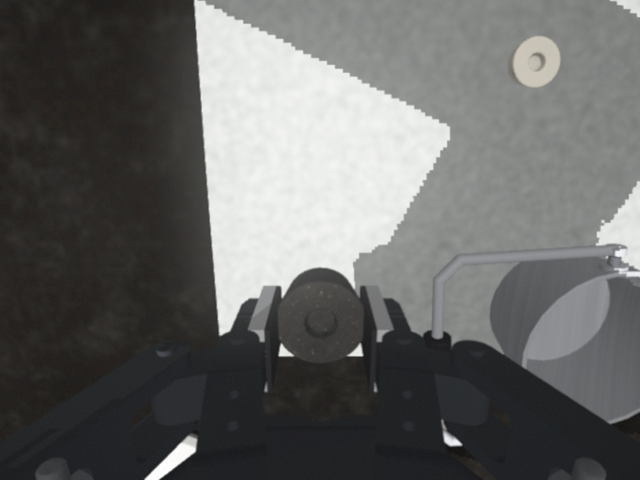

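step_arm(
  steps=[
    [-0.5, 2, -0.5, 0, -1],
    [-1, 4.5, -0.5, 0, -1],
    [-2, 7.5, -0.5, 0, -1],
    [-3, 10.5, -0.5, 0, -1],
    [-4, 13.5, -0.5, 0, -1],
    [-4.4, 15.6, -0.5, 0, -1],
    [-4.4, 16, -0.5, 0, -1],
    [-4.4, 16, -0.5, 0, -1],
    [-4.4, 16, -0.5, 0, -1],
  ],
)

```text
t: 18.53
tcp_pos: [0.6003, -0.1881, 0.2722]
eef_rot: [0.707, 0.707, -0.001, -0.002]
ft_force: [0.3, 0.7, 0.1]
finger_gap: 0.0308
```

Run:
```python
from h import *
rel(.604,-.191,.21,90)
s=snap('wrist','w11')
```

```text
t 18.5 tcp [ 0.6003 -0.1881  0.2722] yaw 90.1 shift cm [-0.3   0.39  6.22] turn 0.06357954086304574 q6 1.15 gap 0.0308 F [0.3 0.7 0.1] zax [-0.003  0.001 -1.   ]
```

View pics/w11.png

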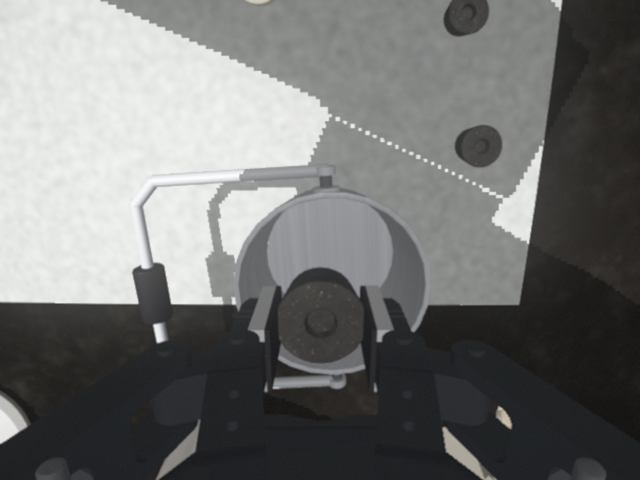

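```bash
python3 - <<'E'
from h import *
s=load('w11');P=cloud(s)
h=plane(s,[(325,173),(340,380)],.054);print(h,h.mean(0),np.degrees(np.arctan2(h[0,1]-h[1,1],h[0,0]-h[1,0])))
c=s['color'].astype(int).sum(2); g=(c<200)&(P[:,:,2]>.04)&(P[:,:,2]<.07);g[:,:125]=0;g[:,180:]=0;g[:250]=0;g[330:]=0
v,u=np.where(g);print(len(u),u.min(),u.max(),v.min(),v.max()); pp=plane(s,np.c_[u,v],.06)[:,:2]*1000;print('grip',cv2.minAreaRect(pp.astype(np.float32)),P[g].mean(0))
for uv in [(238,290),(428,290),(330,190)]: print(P[uv[1],uv[0]],plane(s,[uv],.06))
E
python3 bungs.py w11
```

```text
[[ 0.60060256 -0.14006122  0.054     ]
 [ 0.60966921 -0.2555762   0.054     ]] [ 0.60513589 -0.19781871  0.054     ] 94.48788806173451
717 139 172 279 324
grip ((512.8489379882812, -205.3873748779297), (17.32441520690918, 24.06096076965332), 6.955327987670898) [ 0.5136556  -0.20990124  0.05725105]
[ 0.5568183  -0.19836772  0.05951433] [[ 0.55693057 -0.19815173  0.06      ]]
[ 0.65275965 -0.19767855  0.06039614] [[ 0.65287719 -0.19785408  0.06      ]]
[ 0.60296591 -0.14752801  0.05830796] [[ 0.60292883 -0.14724941  0.06      ]]
w11 px [258.   2.] n 121 ztop 0.0127 centre [ 0.565  -0.0546] enc [ 0.5649 -0.0538] dia 0.0145 areadia col [168. 164. 154.]
w11 px [466.  16.] n 1303 ztop 0.0167 centre [ 0.6752 -0.0617] enc [ 0.6752 -0.0605] dia 0.0222 areadia col [66. 65. 64.]
w11 px [479. 145.] n 1483 ztop 0.0187 centre [ 0.6882 -0.1286] enc [ 0.6884 -0.1282] dia 0.0248 areadia col [70. 69. 68.]
w11 px [396. 265.] n 1261 ztop 0.0309 centre [ 0.6452 -0.1966] enc [ 0.6372 -0.1901] dia 0.0576 areadia col [ 97.  98. 100.]
w11 px [263. 260.] n 809 ztop 0.0312 centre [ 0.5628 -0.1946] enc [ 0.569  -0.1894] dia 0.0500 areadia col [103. 105. 106.]
```

step_arm(
  steps=[
    [-0.2, 0.4, 1.5, 0, -1],
    [-0.2, 0.4, 3, 0, -1],
    [-0.2, 0.4, 4.5, 0, -1],
    [-0.2, 0.4, 5.7, 0, -1],
    [-0.2, 0.4, 6.2, 0, -1],
    [-0.2, 0.4, 6.2, 0, -1],
  ],
)

```text
t: 19.08
tcp_pos: [0.6043, -0.1902, 0.2097]
eef_rot: [0.707, 0.707, -0.001, -0.002]
ft_force: [0.4, -0.7, -0.1]
finger_gap: 0.0307
```

Run:
```python
from h import *
rel(.605,-.190,.208,90)
```

```text
t 19.1 tcp [ 0.6043 -0.1902  0.2097] yaw 90.0 shift cm [0.02 0.07 0.17] turn 0.047622001243908585 q6 1.15 gap 0.0307 F [ 0.4 -0.7 -0.1] zax [-0.003  0.001 -1.   ]
```

step_arm(
  steps=[
    [0, 0, 0, 0, -0.05],
    [0, 0, 0, 0, -0.05],
    [0, 0, 0, 0, -0.05],
    [0, 0, 0, 0, -0.05],
    [0, 0, -2, 0, -0.05],
    [0, 0, -5, 0, -0.05],
    [0, 0, -8, 0, -0.05],
    [0, 0, -10, 0, -0.05],
    [0, 0, -10, 0, -0.05],
  ],
)

```text
t: 19.83
tcp_pos: [0.6073, -0.1913, 0.3176]
eef_rot: [0.707, 0.707, 0.002, 0.004]
ft_force: [0.9, -0.6, 0.4]
finger_gap: 0.041
```

```bash
python3 - <<'E'
from h import *
rel(.6884,-.1285,.26,90)
s=snap('wrist','w12')
E
python3 bungs.py w12
```

```text
t 19.8 tcp [ 0.6073 -0.1913  0.3176] yaw 90.1 shift cm [6.29 8.07 5.81] turn 0.06283998840012828 q6 1.15 gap 0.0410 F [ 0.9 -0.6  0.4] zax [ 0.009 -0.004 -1.   ]
w12 px [251.   7.] n 527 ztop 0.0129 centre [ 0.5649 -0.0503] enc [ 0.5652 -0.0464] dia 0.0260 areadia col [197. 192. 180.]
w12 px [426.  23.] n 1052 ztop 0.0167 centre [ 0.6753 -0.06  ] enc [ 0.6753 -0.0601] dia 0.0225 areadia col [70. 69. 68.]
w12 px [439. 135.] n 1037 ztop 0.0187 centre [ 0.6884 -0.1288] enc [ 0.6884 -0.1286] dia 0.0243 areadia col [74. 73. 72.]
w12 px [313. 262.] n 3754 ztop 0.0313 centre [ 0.6038 -0.2178] enc [ 0.6042 -0.1994] dia 0.0900 areadia col [105. 107. 109.]
w12 px [318. 225.] n 1821 ztop 0.0269 centre [ 0.6074 -0.1895] enc [ 0.6072 -0.1897] dia 0.0337 areadia col [75. 74. 73.]
```

View pics/w12.png

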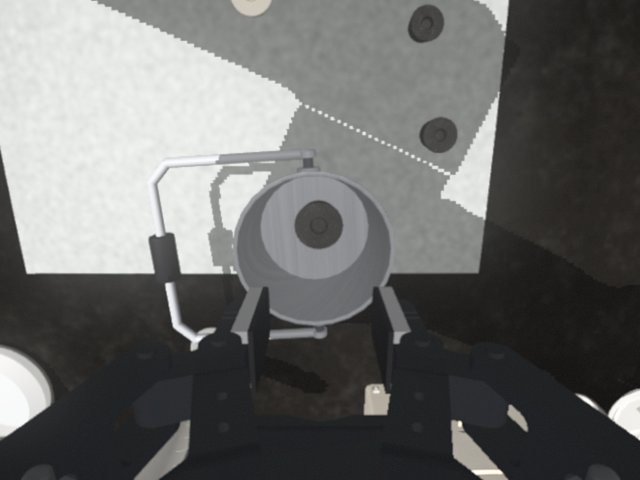

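step_arm(
  steps=[
    [2, 2, 0, 0, -0.1],
    [4, 4.5, 1, 0, -0.1],
    [5.5, 7, 3, 0, -0.1],
    [6.2, 7.8, 5, 0, -0.1],
    [6.2, 7.8, 7, 0, -0.1],
    [6.2, 7.8, 8, 0, -0.1],
    [6.2, 7.8, 8, 0, -0.1],
  ],
)

```text
t: 20.47
tcp_pos: [0.6816, -0.1279, 0.2274]
eef_rot: [0.707, 0.708, -0.002, -0.003]
ft_force: [-0.4, -0.3, -0.1]
finger_gap: 0.0384
```

```bash
python3 - <<'E'
from h import *
rel(.6884,-.1286,.176,90)
s=snap('wrist','w13')
E
python3 bungs.py w13
```

```text
t 20.5 tcp [ 0.6816 -0.1279  0.2274] yaw 90.1 shift cm [-0.08  0.72  5.14] turn 0.06659542032193144 q6 1.28 gap 0.0384 F [-0.4 -0.3 -0.1] zax [-0.007  0.002 -1.   ]
w13 px [73. 91.] n 2980 ztop 0.0128 centre [ 0.5659 -0.0418] enc [ 0.5661 -0.0422] dia 0.0288 areadia col [203. 198. 187.]
w13 px [314. 129.] n 1886 ztop 0.0168 centre [ 0.6762 -0.0594] enc [ 0.6761 -0.0594] dia 0.0217 areadia col [76. 75. 74.]
w13 px [341. 274.] n 1817 ztop 0.0188 centre [ 0.6891 -0.128 ] enc [ 0.6889 -0.1281] dia 0.0243 areadia col [70. 69. 68.]
w13 px [184. 324.] n 1562 ztop 0.0308 centre [ 0.6111 -0.1527] enc [ 0.6098 -0.1537] dia 0.0319 areadia col [108. 110. 112.]
w13 px [263. 391.] n 144 ztop 0.0323 centre [ 0.6499 -0.1903] enc [ 0.6498 -0.1914] dia 0.0154 areadia col [87. 88. 90.]
w13 px [127. 416.] n 219 ztop 0.0202 centre [ 0.5677 -0.2174] enc [ 0.5669 -0.2174] dia 0.0117 areadia col [ 96.  97. 100.]
w13 px [170. 456.] n 999 ztop 0.0309 centre [ 0.5901 -0.2384] enc [ 0.5903 -0.2385] dia 0.0198 areadia col [128. 130. 133.]
```

step_arm(
  steps=[
    [-0.1, 0.6, 2, 0, -0.1],
    [-0.1, 0.6, 4, 0, -0.1],
    [-0.1, 0.6, 4, 0, -0.1],
    [-0.1, 0.6, 4, 0, -0.1],
  ],
)

```text
t: 20.85
tcp_pos: [0.6888, -0.13, 0.1919]
eef_rot: [0.707, 0.707, -0.0, -0.001]
ft_force: [0.3, -0.5, 1.2]
finger_gap: 0.0381
```

Run:
```python
from h import *
rel(.6886,-.1282,.176,90)
```

```text
t 20.9 tcp [ 0.6888 -0.13    0.1919] yaw 90.0 shift cm [ 0.18 -0.02  1.59] turn 0.010101000222491052 q6 1.28 gap 0.0381 F [ 0.3 -0.5  1.2] zax [-0.001  0.    -1.   ]
```

step_arm(
  steps=[
    [0.1, 0, 0.8, 0, -0.1],
    [0.1, 0, 1.5, 0, -0.1],
    [0.1, 0, 1.5, 0, -0.1],
    [0.1, 0, 1.5, 0, -1],
    [0.1, 0, 1.5, 0, -1],
    [0.1, 0, 1.5, 0, -1],
    [0.1, 0, 1.5, 0, -1],
    [0.1, 0, 1.5, 0, -1],
    [0.1, 0, 1.5, 0, -1],
    [0.1, 0, 1.5, 0, -1],
  ],
)

```text
t: 21.68
tcp_pos: [0.6896, -0.1286, 0.1771]
eef_rot: [0.707, 0.707, 0.0, 0.0]
ft_force: [-1.1, -0.6, 2.2]
finger_gap: 0.0205
```

step_arm(
  steps=[
    [0, 0, -1, 0, -1],
    [0, 0, -3, 0, -1],
    [0, 0, -6, 0, -1],
    [0, 0, -9, 0, -1],
    [0, 0, -10, 0, -1],
    [0, 0, -10, 0, -1],
  ],
)

```text
t: 22.18
tcp_pos: [0.6908, -0.1289, 0.2812]
eef_rot: [0.707, 0.707, 0.002, 0.003]
ft_force: [0.7, -1.0, 0.1]
finger_gap: 0.0204
```

Run:
```python
from h import *
rel(.6,-.217,.28,90)
s=snap('wrist','w14')
```

```text
t 22.2 tcp [ 0.6908 -0.1289  0.2812] yaw 90.1 shift cm [-8.8  -9.09  0.07] turn 0.05970360379572526 q6 1.28 gap 0.0204 F [ 0.7 -1.   0.1] zax [ 0.007 -0.002 -1.   ]
```

View pics/w14.png

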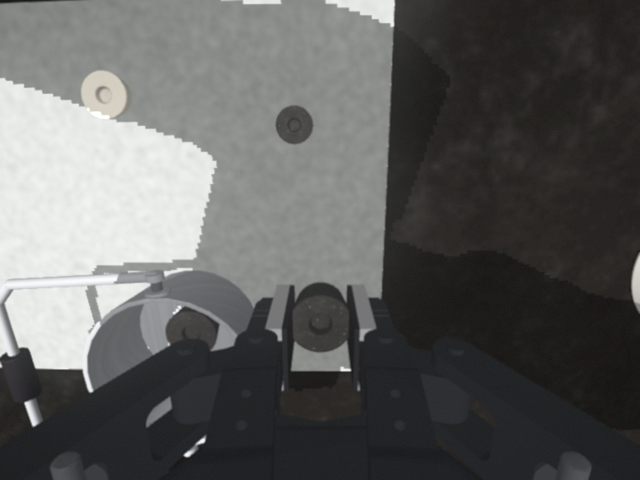

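step_arm(
  steps=[
    [-1.5, -1.5, 0, 0, -1],
    [-4, -4, 0, 0, -1],
    [-6.5, -6.5, 0, 0, -1],
    [-8.5, -8.2, 0, 0, -1],
    [-8.9, -8.4, 0, 0, -1],
    [-8.9, -8.4, 0, 0, -1],
    [-8.9, -8.4, 0, 0, -1],
  ],
)

```text
t: 22.82
tcp_pos: [0.6053, -0.2174, 0.2754]
eef_rot: [0.707, 0.707, -0.0, -0.001]
ft_force: [0.3, -0.8, 0.0]
finger_gap: 0.0204
```

Run:
```python
from h import *
rel(.605,-.218,.212,90)
```

```text
t 22.8 tcp [ 0.6053 -0.2174  0.2754] yaw 90.0 shift cm [-0.07 -0.02  6.34] turn 0.031946964872275885 q6 1.11 gap 0.0204 F [ 0.3 -0.8  0. ] zax [-0.001  0.001 -1.   ]
```

step_arm(
  steps=[
    [0, 0, 2, 0, -1],
    [0, 0, 4, 0, -1],
    [0, 0, 5.5, 0, -1],
    [0, 0, 6.3, 0, -1],
    [0, 0, 6.3, 0, -1],
    [0, 0, 6.3, 0, -0.35],
    [0, 0, 6.3, 0, -0.35],
    [0, 0, 6.3, 0, -0.35],
    [0, 0, 5, 0, -0.35],
    [0, 0, 2, 0, -0.35],
    [0, 0, -1, 0, -0.35],
    [0, 0, -3, 0, -0.2],
  ],
)

```text
t: 23.82
tcp_pos: [0.6062, -0.2179, 0.3105]
eef_rot: [0.707, 0.707, 0.001, 0.002]
ft_force: [0.9, -0.8, 0.6]
finger_gap: 0.0341
```

```bash
python3 - <<'E'
from h import *
rel(.6755,-.0598,.26,90)
s=snap('wrist','w15')
E
python3 bungs.py w15
```

```text
t 23.8 tcp [ 0.6062 -0.2179  0.3105] yaw 90.1 shift cm [15.82  6.93  5.05] turn 0.055782846990695134 q6 1.11 gap 0.0341 F [ 0.9 -0.8  0.6] zax [ 0.004 -0.002 -1.   ]
w15 px [317. 218.] n 4500 ztop 0.0312 centre [ 0.6035 -0.2102] enc [ 0.6043 -0.1989] dia 0.0902 areadia col [104. 105. 108.]
w15 px [322. 201.] n 2931 ztop 0.0268 centre [ 0.6073 -0.1915] enc [ 0.6068 -0.2001] dia 0.0546 areadia col [73. 72. 71.]
```

View pics/w15.png

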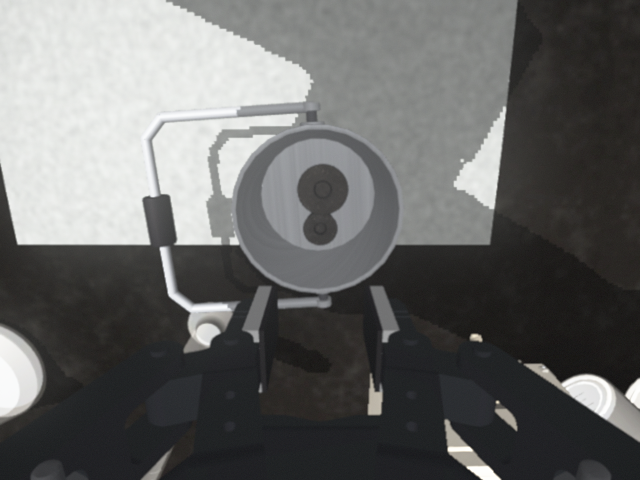

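step_arm(
  steps=[
    [2, 1, 0, 0, -0.1],
    [5, 2.2, 0, 0, -0.1],
    [8, 3.5, 0, 0, -0.1],
    [11, 4.8, 1, 0, -0.1],
    [13.5, 6, 3, 0, -0.1],
    [15.5, 6.8, 5, 0, -0.1],
    [15.7, 7.2, 7, 0, -0.1],
    [15.7, 7.2, 7.5, 0, -0.1],
    [15.7, 7.2, 7.5, 0, -0.1],
    [15.7, 7.2, 7.5, 0, -0.1],
  ],
)

```text
t: 24.7
tcp_pos: [0.6774, -0.0612, 0.2325]
eef_rot: [0.707, 0.707, 0.0, 0.0]
ft_force: [0.6, -0.2, 1.1]
finger_gap: 0.0386
```

```bash
python3 - <<'E'
from h import *
rel(.6755,-.0598,.175,90)
s=snap('wrist','w16')
E
python3 bungs.py w16
```

```text
t 24.7 tcp [ 0.6774 -0.0612  0.2325] yaw 90.0 shift cm [ 0.15 -0.19  5.75] turn 0.00872003874569316 q6 1.37 gap 0.0386 F [ 0.6 -0.2  1.1] zax [ 0.001 -0.    -1.   ]
w16 px [220.  85.] n 3198 ztop 0.0322 centre [0.6384 0.0256] enc [0.642  0.0234] dia 0.2018 areadia col [117. 116. 111.]
w16 px [103. 227.] n 2251 ztop 0.0128 centre [ 0.5658 -0.041 ] enc [ 0.5658 -0.0406] dia 0.0290 areadia col [245. 244. 242.]
w16 px [320. 263.] n 1438 ztop 0.0168 centre [ 0.6762 -0.0589] enc [ 0.6761 -0.0589] dia 0.0222 areadia col [75. 74. 73.]
w16 px [185. 430.] n 190 ztop 0.0334 centre [ 0.6029 -0.1504] enc [ 0.6027 -0.1509] dia 0.0097 areadia col [95. 96. 99.]
```

View pics/w16.png

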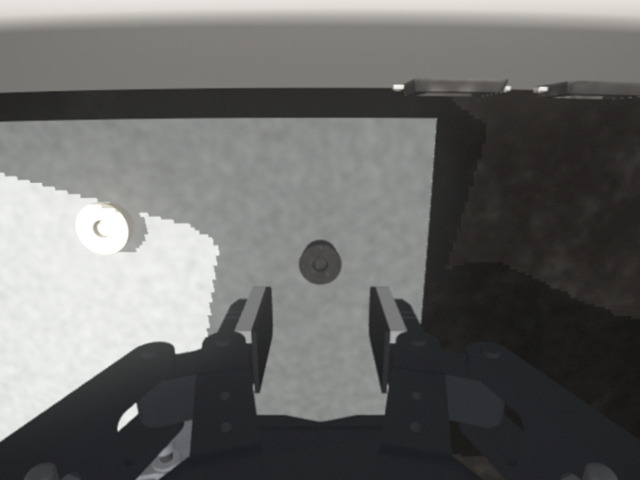

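step_arm(
  steps=[
    [0.1, -0.1, 2, 0, -0.1],
    [0.1, -0.1, 4, 0, -0.1],
    [0.1, -0.1, 5, 0, -0.1],
    [0.1, -0.1, 5.5, 0, -0.1],
    [0.1, -0.1, 5.5, 0, -0.1],
  ],
)

```text
t: 25.17
tcp_pos: [0.6761, -0.0601, 0.1765]
eef_rot: [0.707, 0.707, -0.0, -0.0]
ft_force: [0.1, 0.3, 0.8]
finger_gap: 0.0385
```

Run:
```python
from h import *
rel(.6758,-.0594,.175,90)
```

```text
t 25.2 tcp [ 0.6761 -0.0601  0.1765] yaw 90.0 shift cm [ 0.07 -0.03  0.15] turn 0.006613270892771084 q6 1.37 gap 0.0385 F [0.1 0.3 0.8] zax [-0.001  0.    -1.   ]
```

step_arm(
  steps=[
    [0, 0, 0, 0, -1],
    [0, 0, 0, 0, -1],
    [0, 0, 0, 0, -1],
    [0, 0, 0, 0, -1],
    [0, 0, 0, 0, -1],
    [0, 0, 0, 0, -1],
    [0, 0, -2, 0, -1],
    [0, 0, -5, 0, -1],
    [0, 0, -8, 0, -1],
    [0, 0, -10.5, 0, -1],
    [0, 0, -10.5, 0, -1],
  ],
)

```text
t: 26.08
tcp_pos: [0.6784, -0.0597, 0.2881]
eef_rot: [0.707, 0.708, 0.003, 0.004]
ft_force: [0.4, -0.9, 0.1]
finger_gap: 0.0186
```

Run:
```python
from h import *
rel(.585,-.211,.28,90)
s=snap('wrist','w17')
```

```text
t 26.1 tcp [ 0.6784 -0.0597  0.2881] yaw 90.1 shift cm [-15.11  -9.37   0.75] turn 0.07160446057221748 q6 1.37 gap 0.0186 F [ 0.4 -0.9  0.1] zax [ 0.009 -0.002 -1.   ]
```

View pics/w17.png

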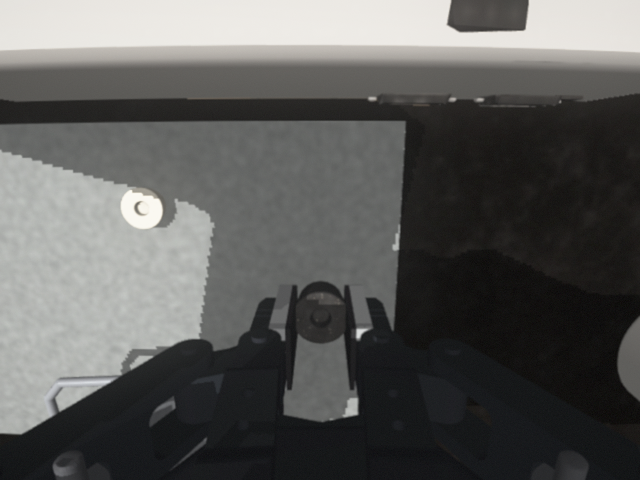

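step_arm(
  steps=[
    [-2, -1, 0, 0, -1],
    [-5, -2.8, 0.4, 0, -1],
    [-8, -4.5, 0.4, 0, -1],
    [-11, -6.2, 0.4, 0, -1],
    [-13.2, -7.7, 0.4, 0, -1],
    [-14.1, -8.3, 0.4, 0, -1],
    [-14.3, -8.5, 0.4, 0, -1],
    [-14.3, -8.5, 0.4, 0, -1],
    [-14.3, -8.5, 0.4, 0, -1],
  ],
)

```text
t: 26.88
tcp_pos: [0.5918, -0.2017, 0.2772]
eef_rot: [0.706, 0.708, 0.0, -0.0]
ft_force: [-0.5, -0.5, -0.3]
finger_gap: 0.0188
```

Run:
```python
from h import *
rel(.593,-.203,.218,90)
```

```text
t 26.9 tcp [ 0.5918 -0.2017  0.2772] yaw 90.1 shift cm [-0.13  0.12  5.92] turn 0.10957704246770561 q6 1.12 gap 0.0188 F [-0.5 -0.5 -0.3] zax [-0.     0.001 -1.   ]
```

step_arm(
  steps=[
    [-0.1, 0.1, 2, 0, -1],
    [-0.1, 0.1, 4, 0, -1],
    [-0.1, 0.1, 5.3, 0, -1],
    [-0.1, 0.1, 5.9, 0, -1],
    [-0.1, 0.1, 5.9, 0, -1],
    [-0.1, 0.1, 5.9, 0, -0.38],
    [-0.1, 0.1, 5.9, 0, -0.38],
    [-0.1, 0.1, 5.9, 0, -0.38],
    [-0.1, 0.1, 4, 0, -0.38],
    [-0.1, 0.1, 1, 0, -0.38],
    [-0.1, 0.1, -2, 0, -0.3],
    [-0.1, 0.1, -3, 0, -0.1],
  ],
)

```text
t: 27.88
tcp_pos: [0.5939, -0.2043, 0.3132]
eef_rot: [0.707, 0.707, 0.001, 0.004]
ft_force: [1.1, -0.6, 1.3]
finger_gap: 0.038
```

```bash
python3 - <<'E'
from h import *
rel(.5648,-.0415,.26,90)
s=snap('wrist','w18')
E
python3 bungs.py w18
```

```text
t 27.9 tcp [ 0.5939 -0.2043  0.3132] yaw 90.1 shift cm [16.3  -2.94  5.25] turn 0.056191371031530934 q6 1.12 gap 0.0380 F [ 1.1 -0.6  1.3] zax [ 0.007 -0.003 -1.   ]
w18 px [333. 241.] n 4928 ztop 0.0307 centre [ 0.6054 -0.2143] enc [ 0.6047 -0.1992] dia 0.0903 areadia col [ 97.  98. 100.]
w18 px [338. 220.] n 2774 ztop 0.0267 centre [ 0.6074 -0.192 ] enc [ 0.6063 -0.1998] dia 0.0541 areadia col [72. 71. 70.]
```

View pics/w18.png

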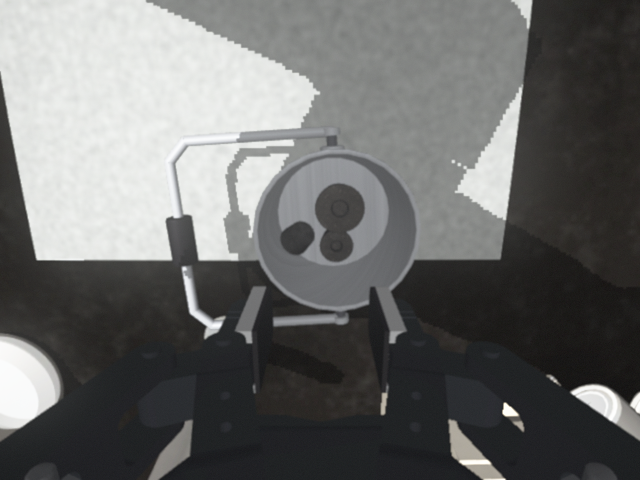

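step_arm(
  steps=[
    [2, -0.3, 0, -7, 0],
    [4.5, -0.8, 0, -14, 0],
    [7.5, -1.3, 0, -21, 0],
    [10.5, -1.9, 0, -28, 0.05],
    [13.5, -2.4, 0, -35, 0.05],
    [15.5, -2.8, 0.5, -42, 0.05],
    [16.1, -2.8, 1.5, -49, 0.05],
    [16.1, -2.8, 2.5, -56, 0.05],
    [16.1, -2.8, 3.5, -63, 0.05],
    [16.1, -2.8, 4.5, -70, 0.05],
    [16.1, -2.8, 5.5, -77, 0.05],
    [16.1, -2.8, 6, -84, 0.05],
  ],
)

```text
t: 28.93
tcp_pos: [0.5636, -0.0424, 0.246]
eef_rot: [0.049, 0.999, 0.0, -0.001]
ft_force: [-0.7, -0.1, -0.3]
finger_gap: 0.0449
```

step_arm(
  steps=[
    [0, 0, 0.5, -6, 0.05],
    [0, 0, 0.5, -6, 0.05],
  ],
)

```text
t: 29.1
tcp_pos: [0.5635, -0.0425, 0.2411]
eef_rot: [-0.001, 1.0, 0.0, -0.001]
ft_force: [0.1, -1.3, -0.2]
finger_gap: 0.0448
```

```bash
python3 - <<'E'
from h import *
rel(.5648,-.0415,.176,180)
s=snap('wrist','w19')
E
python3 bungs.py w19
```

```text
t 29.1 tcp [ 0.5635 -0.0425  0.2411] yaw -179.9 shift cm [-0.14  0.09  6.51] turn 0.1484800670621098 q6 -0.21 gap 0.0448 F [ 0.1 -1.3 -0.2] zax [-0.002  0.001 -1.   ]
w19 px [464.  21.] n 928 ztop 0.0092 centre [0.4437 0.0252] enc [0.4441 0.0277] dia 0.0234 areadia col [139. 141. 143.]
w19 px [459. 228.] n 3911 ztop 0.0321 centre [0.5418 0.0262] enc [0.5471 0.0278] dia 0.1140 areadia col [109. 107. 104.]
w19 px [321. 264.] n 1918 ztop 0.0128 centre [ 0.5641 -0.0416] enc [ 0.5644 -0.0415] dia 0.0274 areadia col [200. 197. 187.]
w19 px [ 59. 272.] n 1869 ztop 0.0323 centre [ 0.5667 -0.1736] enc [ 0.5714 -0.1797] dia 0.0531 areadia col [87. 88. 90.]
w19 px [119. 316.] n 879 ztop 0.0210 centre [ 0.5982 -0.153 ] enc [ 0.5969 -0.1547] dia 0.0321 areadia col [77. 78. 80.]
w19 px [ 30. 358.] n 6164 ztop 0.0267 centre [ 0.6166 -0.2008] enc [ 0.6157 -0.212 ] dia 0.0790 areadia col [90. 90. 91.]
```

View pics/w19.png

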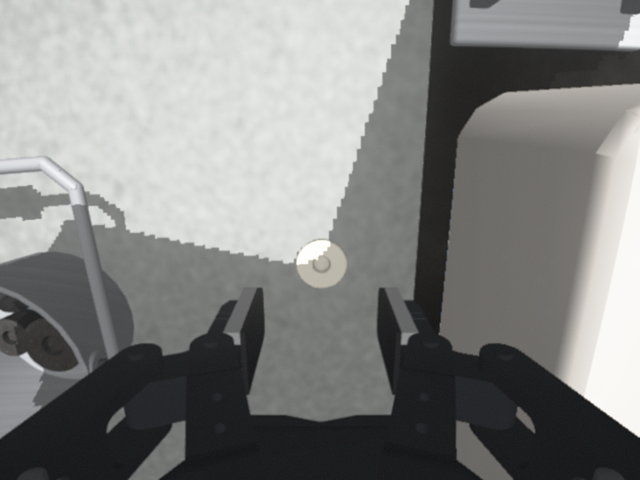

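step_arm(
  steps=[
    [-0.1, 0.1, 2, 0, 0.05],
    [-0.1, 0.1, 4, 0, 0.05],
    [-0.1, 0.1, 5.5, 0, 0.05],
    [-0.1, 0.1, 6.3, 0, 0.05],
    [-0.1, 0.1, 6.3, 0, 0.05],
  ],
)

```text
t: 29.57
tcp_pos: [0.5644, -0.0415, 0.1781]
eef_rot: [0.0, 1.0, 0.0, -0.001]
ft_force: [0.1, 0.7, -0.3]
finger_gap: 0.0449
```

Run:
```python
from h import *
rel(.5648,-.0415,.175,180)
```

```text
t 29.6 tcp [ 0.5644 -0.0415  0.1781] yaw 180.0 shift cm [-0.04  0.    0.31] turn -0.045064086097653444 q6 -0.20 gap 0.0449 F [ 0.1  0.7 -0.3] zax [-0.003  0.001 -1.   ]
```

step_arm(
  steps=[
    [0, 0, 0.2, 0, -1],
    [0, 0, 0.2, 0, -1],
    [0, 0, 0.2, 0, -1],
    [0, 0, 0.2, 0, -1],
    [0, 0, 0.2, 0, -1],
    [0, 0, 0.2, 0, -1],
    [0, 0, -2, 0, -1],
    [0, 0, -5, 0, -1],
    [0, 0, -8, 0, -1],
    [0, 0, -10.5, 0, -1],
    [0, 0, -10.5, 0, -1],
  ],
)

```text
t: 30.48
tcp_pos: [0.5674, -0.042, 0.2902]
eef_rot: [-0.001, 1.0, -0.001, 0.004]
ft_force: [0.8, -1.0, 0.8]
finger_gap: 0.0239
```

Run:
```python
from h import *
rel(.613,-.198,.28,180)
s=snap('wrist','w20')
```

```text
t 30.5 tcp [ 0.5674 -0.042   0.2902] yaw -179.9 shift cm [ -4.54 -15.6    1.08] turn 0.0597228218384771 q6 -0.20 gap 0.0239 F [ 0.8 -1.   0.8] zax [ 0.009 -0.002 -1.   ]
```

View pics/w20.png

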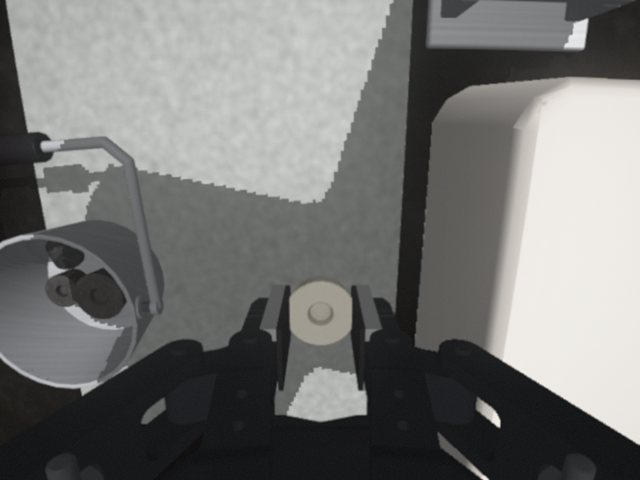

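step_arm(
  steps=[
    [-0.5, -2, 0, 0, -1],
    [-1.5, -5, 0.4, 0, -1],
    [-2.4, -8, 0.8, 0, -1],
    [-3.3, -11, 0.8, 0, -1],
    [-4.2, -14, 0.8, 0, -1],
    [-4.8, -15.4, 0.8, 0, -1],
    [-4.9, -15.6, 0.8, 0, -1],
    [-4.9, -15.6, 0.8, 0, -1],
    [-4.9, -15.6, 0.8, 0, -1],
  ],
)

```text
t: 31.28
tcp_pos: [0.6138, -0.1968, 0.2755]
eef_rot: [-0.001, 1.0, 0.001, -0.001]
ft_force: [-0.2, 1.0, -0.0]
finger_gap: 0.0238
```

Run:
```python
from h import *
rel(.614,-.198,.22,180)
```

```text
t 31.3 tcp [ 0.6138 -0.1968  0.2755] yaw -179.9 shift cm [-0.03 -0.13  5.55] turn 0.07152086092099808 q6 -0.43 gap 0.0238 F [-0.2  1.  -0. ] zax [-0.002  0.001 -1.   ]
```

step_arm(
  steps=[
    [0, -0.1, 2, 0, -1],
    [0, -0.1, 4, 0, -1],
    [0, -0.1, 5.2, 0, -1],
    [0, -0.1, 5.5, 0, -1],
    [0, -0.1, 5.5, 0, -1],
    [0, -0.1, 5.5, 0, -0.25],
    [0, -0.1, 5.5, 0, -0.25],
    [0, -0.1, 5.5, 0, -0.25],
    [0, -0.1, 3.5, 0, -0.25],
    [0, -0.1, 0, 0, -0.25],
    [0, -0.1, -3, 0, -0.2],
    [0, -0.1, -5, 0, -0.2],
  ],
)

```text
t: 32.28
tcp_pos: [0.6152, -0.1989, 0.3308]
eef_rot: [-0.0, 1.0, -0.001, 0.002]
ft_force: [1.0, -0.5, -0.3]
finger_gap: 0.0344
```

Run:
```python
from h import *
rel(.512,-.205,.33,94.4)
s=snap('wrist','w21')
```

```text
t 32.3 tcp [ 0.6152 -0.1989  0.3308] yaw -179.9 shift cm [10.32 -0.6   0.03] turn 85.65499623331016 q6 -0.43 gap 0.0344 F [ 1.  -0.5 -0.3] zax [ 0.004 -0.002 -1.   ]
```

View pics/w21.png

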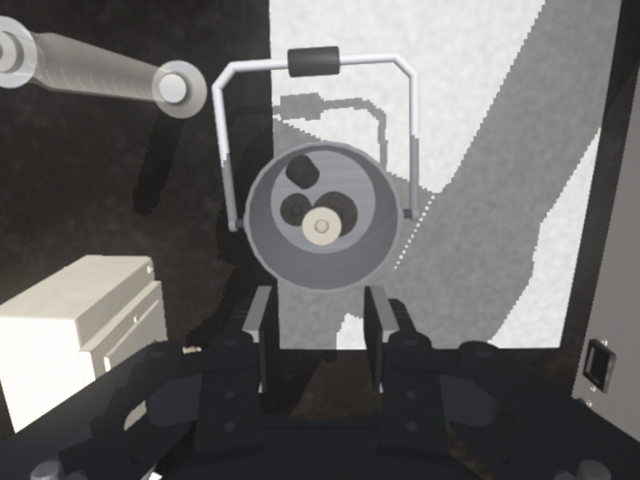

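Run:
```python
from h import *
s=load('w2');P=cloud(s)
m=(P[:,:,2]>.19)&(P[:,:,2]<.26)&(P[:,:,1]>.1)&(P[:,:,0]>.28)&(P[:,:,0]<.45)
n,l,st,ce=cv2.connectedComponentsWithStats(m.astype(np.uint8))
dirs=[]
for i in range(1,n):
    if st[i,4]<100: continue
    Q=P[l==i]; ln=cv2.fitLine((Q[:,:2]).astype(np.float32),cv2.DIST_HUBER,0,1e-4,1e-4).ravel()
    a=np.degrees(np.arctan2(ln[1],ln[0]));print(st[i],Q.mean(0),'ang',a,'pt',ln[2:]); 
    for y in np.arange(Q[:,1].min(),Q[:,1].max(),.004):
        k=np.abs(Q[:,1]-y)<.002
        if k.sum()>3: print('  y %.3f x %.4f zmax %.4f zmed %.4f'%(y,Q[k,0].mean(),Q[k,2].max(),np.median(Q[k,2])))
s=load('w21')
h=plane(s,[(235,224),(407,213)],.054);print('hinges',h,h.mean(0));print('grip',plane(s,[(313,61)],.058))
P=cloud(s); g=(s['color'].astype(int).sum(2)<200)&(P[:,:,2]>.04)&(P[:,:,2]<.07);g[100:]=0
v,u=np.where(g);print(len(u));pp=plane(s,np.c_[u,v],.058)[:,:2]*1000;print(cv2.minAreaRect(pp.astype(np.float32)))
```

```text
[ 175    0   44  110 1351] [0.33972407 0.28445573 0.22507476] ang 69.843124 pt [0.34248883 0.29118904]
  y 0.251 x 0.3285 zmax 0.2374 zmed 0.2353
  y 0.255 x 0.3295 zmax 0.2378 zmed 0.2350
  y 0.259 x 0.3310 zmax 0.2352 zmed 0.2302
  y 0.263 x 0.3324 zmax 0.2306 zmed 0.2249
  y 0.267 x 0.3336 zmax 0.2239 zmed 0.2198
  y 0.271 x 0.3347 zmax 0.2186 zmed 0.2163
  y 0.275 x 0.3362 zmax 0.2189 zmed 0.2162
  y 0.279 x 0.3379 zmax 0.2193 zmed 0.2161
  y 0.283 x 0.3395 zmax 0.2239 zmed 0.2186
  y 0.287 x 0.3410 zmax 0.2277 zmed 0.2235
  y 0.291 x 0.3423 zmax 0.2300 zmed 0.2278
  y 0.295 x 0.3437 zmax 0.2310 zmed 0.2280
  y 0.299 x 0.3449 zmax 0.2297 zmed 0.2279
  y 0.303 x 0.3465 zmax 0.2298 zmed 0.2280
  y 0.307 x 0.3478 zmax 0.2302 zmed 0.2280
  y 0.311 x 0.3491 zmax 0.2306 zmed 0.2280
  y 0.315 x 0.3504 zmax 0.2298 zmed 0.2280
[ 265    0   58  142 1662] [0.39940316 0.27513583 0.22591471] ang 70.33985 pt [0.39940315 0.27513582]
  y 0.232 x 0.3848 zmax 0.2377 zmed 0.2357
  y 0.236 x 0.3855 zmax 0.2375 zmed 0.2352
  y 0.240 x 0.3869 zmax 0.2354 zmed 0.2308
  y 0.244 x 0.3883 zmax 0.2297 zmed
[... 311 characters left out ...]
y 0.276 x 0.3995 zmax 0.2300 zmed 0.2281
  y 0.280 x 0.4009 zmax 0.2299 zmed 0.2280
  y 0.284 x 0.4023 zmax 0.2306 zmed 0.2280
  y 0.288 x 0.4040 zmax 0.2302 zmed 0.2278
  y 0.292 x 0.4052 zmax 0.2306 zmed 0.2280
  y 0.296 x 0.4067 zmax 0.2305 zmed 0.2279
  y 0.300 x 0.4081 zmax 0.2299 zmed 0.2278
  y 0.304 x 0.4097 zmax 0.2304 zmed 0.2282
  y 0.308 x 0.4109 zmax 0.2304 zmed 0.2281
  y 0.312 x 0.4124 zmax 0.2300 zmed 0.2278
hinges [[ 0.60775479 -0.25474689  0.054     ]
 [ 0.60015401 -0.14338405  0.054     ]] [ 0.6039544  -0.19906547  0.054     ]
grip [[ 0.50989861 -0.20361568  0.058     ]]
20
((516.6775512695312, -212.3102264404297), (9.252717018127441, 1.6375153064727783), 89.9244155883789)
```

step_arm(
  steps=[
    [1.5, 0, 0, 7, -0.1],
    [4, -0.2, 0, 14, -0.1],
    [6.5, -0.3, 0, 21, -0.1],
    [9, -0.5, 0, 28, -0.1],
    [10.3, -0.5, 0, 35, -0.1],
    [10.3, -0.5, 0.5, 42, -0.1],
    [10.3, -0.5, 1, 49, -0.1],
    [10.3, -0.5, 2, 56, -0.1],
    [10.3, -0.5, 3, 63, -0.1],
    [10.3, -0.5, 4, 70, -0.1],
    [10.3, -0.5, 5, 77, -0.1],
    [10.3, -0.5, 5, 84, -0.1],
  ],
)

```text
t: 33.33
tcp_pos: [0.5109, -0.2035, 0.2754]
eef_rot: [0.671, 0.741, -0.0, -0.001]
ft_force: [0.2, 0.1, -0.3]
finger_gap: 0.0387
```

step_arm(
  steps=[
    [0, 0, 0, 1.6, -0.1],
    [0, 0, 0, 1.6, -0.1],
  ],
)

```text
t: 33.5
tcp_pos: [0.5116, -0.2038, 0.277]
eef_rot: [0.679, 0.734, 0.0, 0.0]
ft_force: [0.0, -0.6, -0.5]
finger_gap: 0.0384
```

Run:
```python
from h import *
rel(.511,-.2045,.207,94.4)
s=snap('wrist','w22')
```

```text
t 33.5 tcp [ 0.5116 -0.2038  0.277 ] yaw 94.4 shift cm [-0.06 -0.07  7.  ] turn 0.03145613608737108 q6 0.98 gap 0.0384 F [ 0.  -0.6 -0.5] zax [ 0.001 -0.    -1.   ]
```

View pics/w22.png

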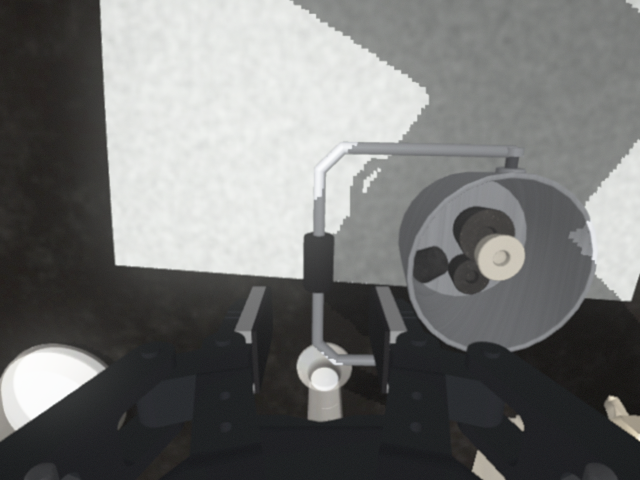

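Run:
```python
from h import *
s=load('w22');P=cloud(s)
g=(s['color'].astype(int).sum(2)<200)&(P[:,:,2]>.04)&(P[:,:,2]<.07);g[:225]=0;g[295:]=0;g[:,:295]=0;g[:,345:]=0
v,u=np.where(g);pp=plane(s,np.c_[u,v],.057)[:,:2]*1000;print(len(u),cv2.minAreaRect(pp.astype(np.float32)),P[g].max(0))
```

```text
1267 ((508.9620666503906, -203.1924285888672), (15.16843032836914, 32.27607727050781), 4.9689531326293945) [ 0.51783945 -0.18824665  0.06200151]
```

step_arm(
  steps=[
    [0, -0.15, 2, 0, -0.1],
    [0, -0.15, 4, 0, -0.1],
    [0, -0.15, 6, 0, -0.1],
    [0, -0.15, 7, 0, -0.1],
    [0, -0.15, 7, 0, -0.1],
    [0, -0.15, 7, 0, -0.1],
  ],
)

```text
t: 34.05
tcp_pos: [0.51, -0.2038, 0.2068]
eef_rot: [0.679, 0.734, -0.0, -0.0]
ft_force: [0.9, 0.0, 0.2]
finger_gap: 0.0386
```

Run:
```python
from h import *
rel(.5098,-.2037,.2065,94.4)
```

```text
t 34.0 tcp [ 0.51   -0.2038  0.2068] yaw 94.5 shift cm [ 0.01 -0.02  0.03] turn 0.08233831629192423 q6 0.98 gap 0.0386 F [0.9 0.  0.2] zax [-0.001  0.    -1.   ]
```

step_arm(
  steps=[
    [0, 0, 0, 0, -1],
    [0, 0, 0, 0, -1],
    [0, 0, 0, 0, -1],
    [0, 0, 0, 0, -1],
    [0, 0, 0, 0, -1],
    [0, 0, 0, 0, -1],
    [0, 0, 0, 0, -1],
  ],
  grip_force=60,
)

```text
t: 34.63
tcp_pos: [0.5101, -0.2042, 0.2071]
eef_rot: [0.679, 0.734, -0.0, 0.001]
ft_force: [-0.6, -1.8, 3.6]
finger_gap: 0.0138
```

step_arm(
  steps=[
    [0, 0.1, -1.2, 0, -1],
    [0, 0.3, -2.5, 0, -1],
    [0, 0.7, -3.6, 0, -1],
    [0, 1.3, -4.8, 0, -1],
    [0, 2, -5.8, 0, -1],
    [0, 2.8, -6.7, 0, -1],
    [0, 3.7, -7.5, 0, -1],
    [0, 4.8, -8.2, 0, -1],
    [0, 5.9, -8.8, 0, -1],
    [0, 7, -9.2, 0, -1],
    [0, 8.3, -9.4, 0, -1],
    [0, 9.4, -9.5, 0, -1],
  ],
)

```text
t: 35.63
tcp_pos: [0.6049, -0.1967, 0.3032]
eef_rot: [0.679, 0.734, 0.0, 0.001]
ft_force: [-0.3, -0.9, 3.0]
finger_gap: 0.0141
```

Run:
```python
from h import *
rel(.605,-.198,.302,94.4)
s=snap('wrist','w23');snap('side','side23')
c=load('side23')['color'][:,:,::-1]
cv2.imwrite('pics/side23c.png',cv2.resize(c[210:310,270:390],(720,600),interpolation=cv2.INTER_CUBIC))
```

```text
t 35.6 tcp [ 0.6049 -0.1967  0.3032] yaw 94.5 shift cm [-0.13  0.    0.12] turn 0.06054204210597902 q6 1.06 gap 0.0141 F [-0.3 -0.9  3. ] zax [ 0.003 -0.001 -1.   ]
```

View pics/w23.png

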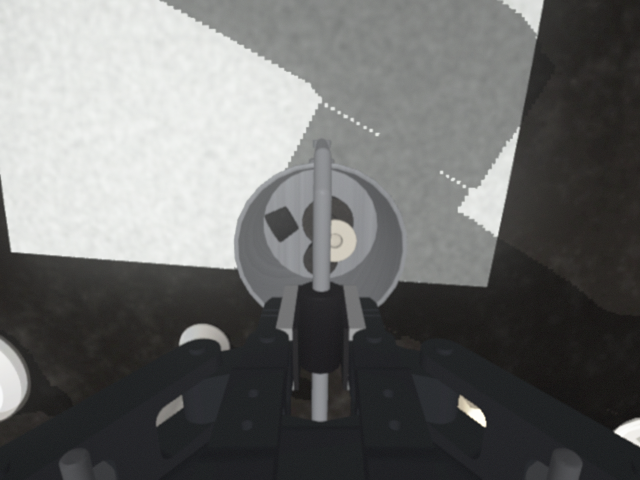

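View pics/side23c.png

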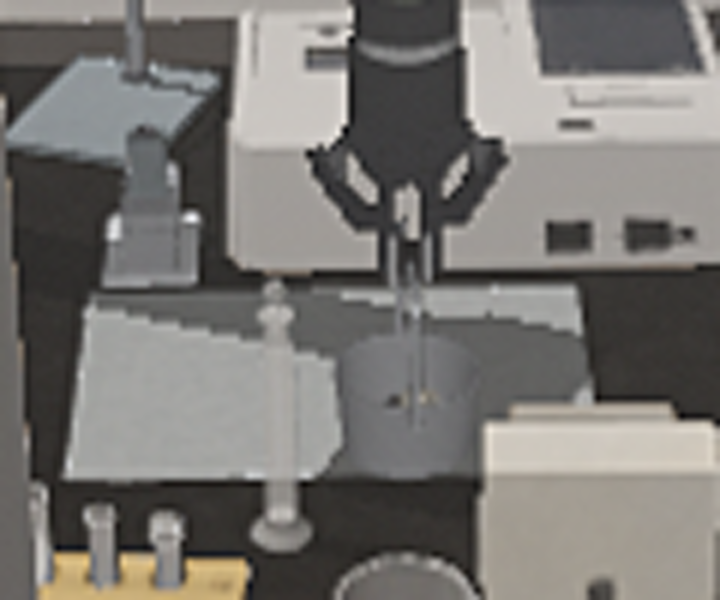

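step_arm(
  steps=[
    [0, 0, -0.5, 0, -1],
    [0, 0, -1.5, 0, -1],
    [0, 0, -3, 0, -1],
    [0, 0, -5, 0, -1],
    [0, 0, -7, 0, -1],
    [0, 0, -9, 0, -1],
    [0, 0, -11, 0, -1],
    [0, 0, -13, 0, -1],
    [0, 0, -15, 0, -1],
    [0, 0, -16.5, 0, -1],
    [0, 0, -17, 0, -1],
    [0, 0, -17, 0, -1],
  ],
)

```text
t: 36.73
tcp_pos: [0.6035, -0.1964, 0.4725]
eef_rot: [0.679, 0.734, 0.0, 0.0]
ft_force: [0.3, -0.4, -5.1]
finger_gap: 0.0139
```

Run:
```python
from h import *
rel(.332,.17,.475,161)
s=snap('wrist','w24');snap('side','side24')
c=load('side24')['color'][:,:,::-1]
cv2.imwrite('pics/side24c.png',cv2.resize(c[180:300,270:414],(720,600),interpolation=cv2.INTER_CUBIC))
```

```text
t 36.7 tcp [ 0.6035 -0.1964  0.4725] yaw 94.5 shift cm [ 38.64 -24.22  -0.27] turn -66.54292672987953 q6 1.06 gap 0.0139 F [ 0.3 -0.4 -5.1] zax [ 0.001 -0.    -1.   ]
```

View pics/side24c.png

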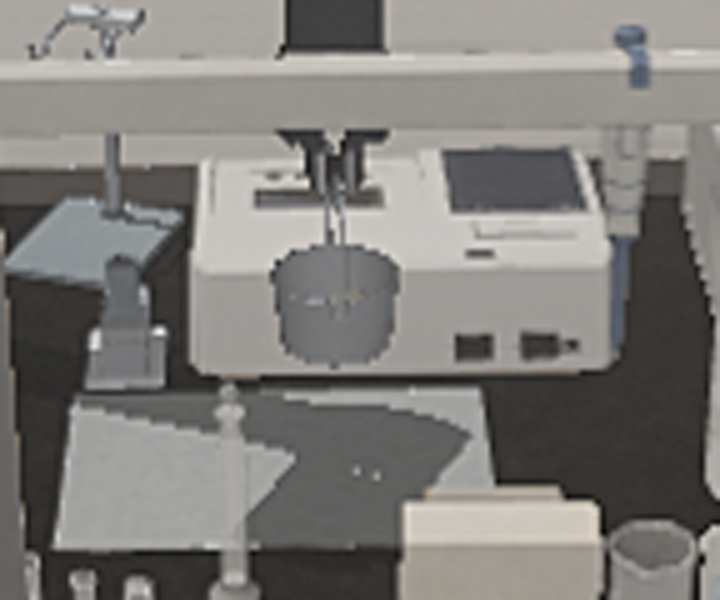

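step_arm(
  steps=[
    [0.5, -0.3, 0, -1, -1],
    [1.5, -0.9, 0, -3, -1],
    [3, -1.9, 0, -6, -1],
    [5, -3.1, 0, -9, -1],
    [7, -4.4, 0, -12, -1],
    [9, -5.6, 0, -15, -1],
    [11, -6.9, 0, -18, -1],
    [13, -8.1, 0, -21, -1],
    [15, -9.4, 0, -24, -1],
    [17, -10.6, 0, -28, -1],
    [19, -11.9, 0, -32, -1],
    [21, -13.1, 0, -36, -1],
  ],
)

```text
t: 37.83
tcp_pos: [0.4551, 0.0038, 0.4705]
eef_rot: [0.417, 0.909, -0.0, -0.001]
ft_force: [-0.1, 1.1, -4.3]
finger_gap: 0.0144
```

Run:
```python
from h import *
rel(.332,.17,.475,161)
```

```text
t 37.8 tcp [0.4551 0.0038 0.4705] yaw 130.7 shift cm [20.63  1.51 -0.41] turn -30.302793356753142 q6 0.71 gap 0.0144 F [-0.1  1.1 -4.3] zax [-0.002  0.001 -1.   ]
```

step_arm(
  steps=[
    [2, 0.1, 0, -3, -1],
    [4, 0.3, 0, -6, -1],
    [6, 0.4, 0, -9, -1],
    [8, 0.6, 0, -12, -1],
    [10, 0.7, 0, -15, -1],
    [12, 0.9, 0, -18, -1],
    [14, 1, 0, -21, -1],
    [16, 1.2, 0, -24, -1],
    [18, 1.3, 0, -27, -1],
    [19.5, 1.4, 0, -29, -1],
    [20.2, 1.5, 0, -30, -1],
    [20.5, 1.5, 0, -30.2, -1],
  ],
)

```text
t: 38.83
tcp_pos: [0.3341, 0.169, 0.471]
eef_rot: [0.167, 0.986, -0.0, -0.001]
ft_force: [0.6, 0.8, -4.2]
finger_gap: 0.014
```

Run:
```python
from h import *
rel(.332,.17,.415,161)
snap('top','top25');s=snap('wrist','w25')
c=load('top25')['color'][:,:,::-1]
cv2.imwrite('pics/top25c.png',cv2.resize(c[230:350,130:290],(800,600),interpolation=cv2.INTER_CUBIC))
```

```text
t 38.8 tcp [0.3341 0.169  0.471 ] yaw 160.8 shift cm [0.22 0.03 5.6 ] turn -0.2011365419892286 q6 0.61 gap 0.0140 F [ 0.6  0.8 -4.2] zax [-0.001 -0.    -1.   ]
```

View pics/top25c.png

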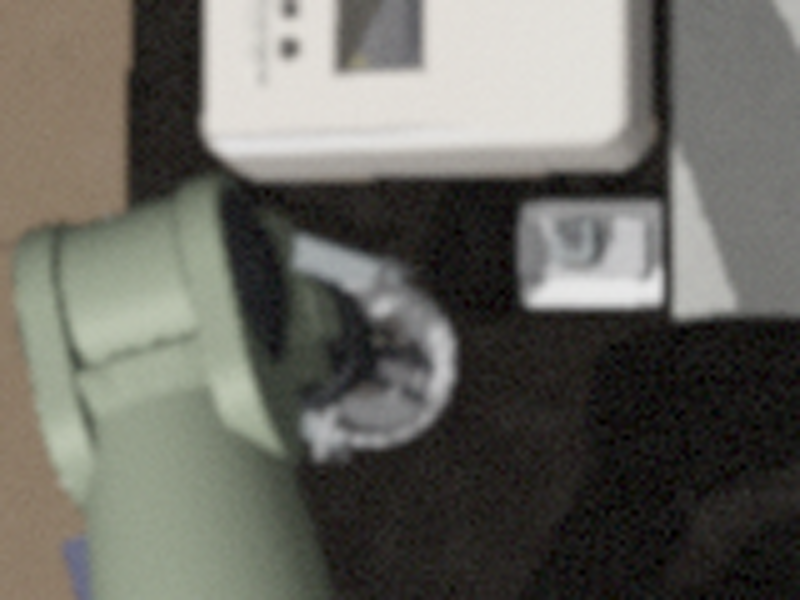

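View pics/w25.png

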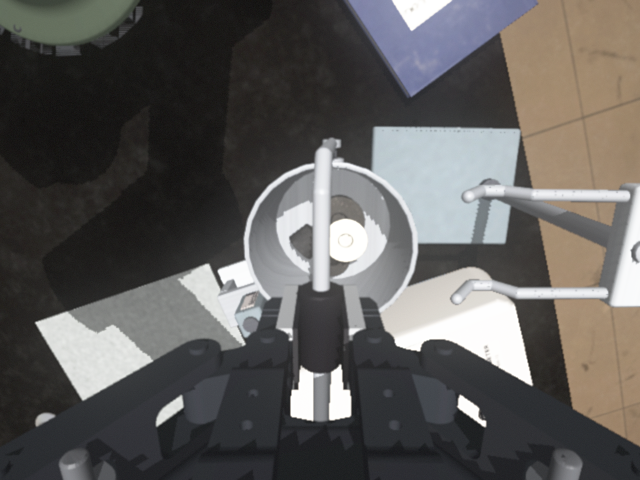

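Run:
```python
from h import *
s=load('w25');P=cloud(s)
ex=np.array([np.cos(np.radians(71)),np.sin(np.radians(71))]);ey=np.array([-ex[1],ex[0]])
seat=np.array([.3645,.266])
D=P[:,:,:2]-seat; X=D@ex; Y=D@ey
for sg in (1,-1):
    m=(P[:,:,2]>.2)&(P[:,:,2]<.25)&(np.abs(Y-sg*.03)<.012)&(X>-.04)&(X<.06)
    v,u=np.where(m)
    m[:,:430]=False
    for x in np.arange(-.028,.03,.004):
        k=m&(np.abs(X-x)<.002)
        if k.sum()>3: print(sg,'x %.3f y %.4f zmed %.4f zmax %.4f'%(x,Y[k].mean(),np.median(P[:,:,2][k]),P[:,:,2][k].max()))
# crossbar wire between px rows 150..290 at cols 315..332
k=(P[:,:,2]>.29)&(P[:,:,2]<.34); k[:150]=0;k[285:]=0;k[:,:305]=0;k[:,340:]=0
Q=P[k];print('wire',len(Q),Q.mean(0),Q[:,2].max(),np.median(Q[:,2])); print('along',((Q[:,:2]-Q[:,:2].mean(0))@ey).min(), cv2.fitLine(Q[:,:2].astype(np.float32),cv2.DIST_HUBER,0,1e-4,1e-4).ravel())
k2=(s['color'].astype(int).sum(2)<170);k2[:285]=0;k2[375:]=0;k2[:,:297]=0;k2[:,347:]=0
Q=P[k2&(P[:,:,2]>.28)];print('grip',Q.mean(0),Q.min(0),Q.max(0),Q[:,2].max()); t=status.read_state()['tcp_pos'];print(t)
```

```text
1 x -0.024 y 0.0312 zmed 0.2353 zmax 0.2380
1 x -0.020 y 0.0318 zmed 0.2350 zmax 0.2371
1 x -0.016 y 0.0321 zmed 0.2289 zmax 0.2335
1 x -0.012 y 0.0322 zmed 0.2237 zmax 0.2271
1 x -0.008 y 0.0319 zmed 0.2176 zmax 0.2215
1 x -0.004 y 0.0312 zmed 0.2161 zmax 0.2177
1 x 0.000 y 0.0311 zmed 0.2160 zmax 0.2175
1 x 0.004 y 0.0311 zmed 0.2159 zmax 0.2179
1 x 0.008 y 0.0310 zmed 0.2189 zmax 0.2233
1 x 0.012 y 0.0310 zmed 0.2233 zmax 0.2280
1 x 0.016 y 0.0310 zmed 0.2270 zmax 0.2303
1 x 0.020 y 0.0308 zmed 0.2279 zmax 0.2300
1 x 0.024 y 0.0309 zmed 0.2278 zmax 0.2300
1 x 0.028 y 0.0311 zmed 0.2278 zmax 0.2302
-1 x -0.028 y -0.0288 zmed 0.2344 zmax 0.2356
-1 x -0.024 y -0.0280 zmed 0.2352 zmax 0.2376
-1 x -0.020 y -0.0270 zmed 0.2328 zmax 0.2364
-1 x -0.016 y -0.0269 zmed 0.2275 zmax 0.2323
-1 x -0.012 y -0.0268 zmed 0.2216 zmax 0.2271
-1 x -0.008 y -0.0271 zmed 0.2165 zmax 0.2214
-1 x -0.004 y -0.0281 zmed 0.2158 zmax 0.2178
-1 x 0.000 y -0.0285 zmed 0.2156 zmax 0.2179
-1 x 0.004 y -0.0284 zmed 0.2161 zmax 0.2194
-1 x 0.008 y -0.0285 zmed 0.2194 zmax 0.2239
-1 x 0.012 y -0.0285 zmed 0.2237 zmax 0.2285
-1 x 0.016 y -0.0285 zmed 0.2274 zmax 0.2295
-1 x 0.020 y -0.0284 zmed 0.2279 zmax 0.2303
-1 x 0.024 y -0.0286 zmed 0.2279 zmax 0.2295
-1 x 0.028 y -0.0285 zmed 0.2281 zmax 0.2298
wire 2424 [0.2948421  0.18293183 0.31587427] 0.32001024326696736 0.31739684620877817
along -0.02583098860904878 [ 0.9380878  -0.34639752  0.2948421   0.18293183]
grip [0.33545803 0.16853316 0.32300445] [0.31847003 0.15870234 0.31710768] [0.34732509 0.18026783 0.33675872] 0.3367587151328594
[0.33488166 0.16845856 0.47132447]
```

step_arm(
  steps=[
    [0, 0, 1, 0, -1],
    [0, 0, 2.5, 0, -1],
    [0, 0, 4, 0, -1],
    [0, 0, 5.2, 0, -1],
    [0, 0, 5.8, 0, -1],
    [0, 0, 5.8, 0, -1],
    [0, 0, 5.8, 0, -1],
  ],
)

```text
t: 39.52
tcp_pos: [0.3356, 0.1681, 0.4138]
eef_rot: [0.168, 0.986, -0.0, -0.0]
ft_force: [-0.2, 0.4, -4.8]
finger_gap: 0.0141
```

Run:
```python
from h import *
rel(.3632,.266,.411,160.5)
```

```text
t 39.5 tcp [0.3356 0.1681 0.4138] yaw 160.6 shift cm [ 0.65 10.16  0.28] turn 0.09909981107375643 q6 0.61 gap 0.0141 F [-0.2  0.4 -4.8] zax [-0. -0. -1.]
```

step_arm(
  steps=[
    [0.1, 0.5, 0, 0, -1],
    [0.2, 1.3, 0, 0, -1],
    [0.2, 2.3, 0, 0, -1],
    [0.3, 3.4, 0, 0, -1],
    [0.4, 4.5, 0, 0, -1],
    [0.5, 5.6, 0, 0, -1],
    [0.5, 6.7, 0, 0, -1],
    [0.6, 7.8, 0, 0, -1],
    [0.6, 8.8, 0, 0, -1],
    [0.6, 9.6, 0, 0, -1],
    [0.6, 10, 0, 0, -1],
    [0.6, 10.1, 0, 0, -1],
  ],
)

```text
t: 40.52
tcp_pos: [0.3632, 0.2663, 0.4135]
eef_rot: [0.168, 0.986, -0.0, -0.0]
ft_force: [-0.2, 0.6, -4.5]
finger_gap: 0.0142
```

Run:
```python
from h import *
rel(.3632,.266,.375,160.5)
s=snap('wrist','w26');snap('side','side26')
c=load('side26')['color'][:,:,::-1]
cv2.imwrite('pics/side26c.png',cv2.resize(c[170:270,260:380],(720,600),interpolation=cv2.INTER_CUBIC))
```

```text
t 40.5 tcp [0.3632 0.2663 0.4135] yaw 160.7 shift cm [-0.01 -0.03  3.85] turn 0.19649640588011152 q6 0.81 gap 0.0142 F [-0.2  0.6 -4.5] zax [-0. -0. -1.]
```

View pics/w26.png

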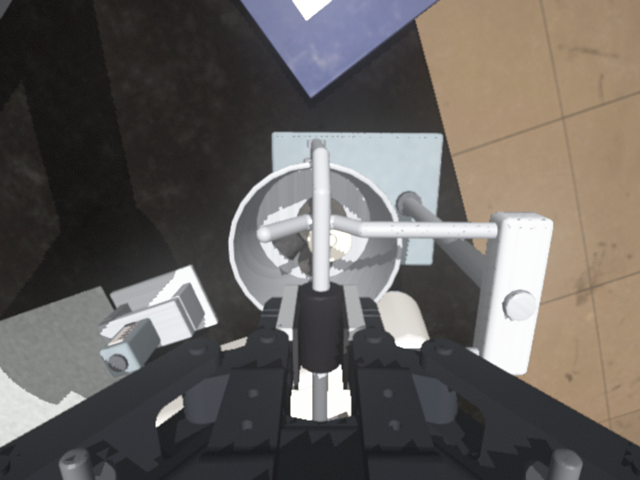

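View pics/side26c.png

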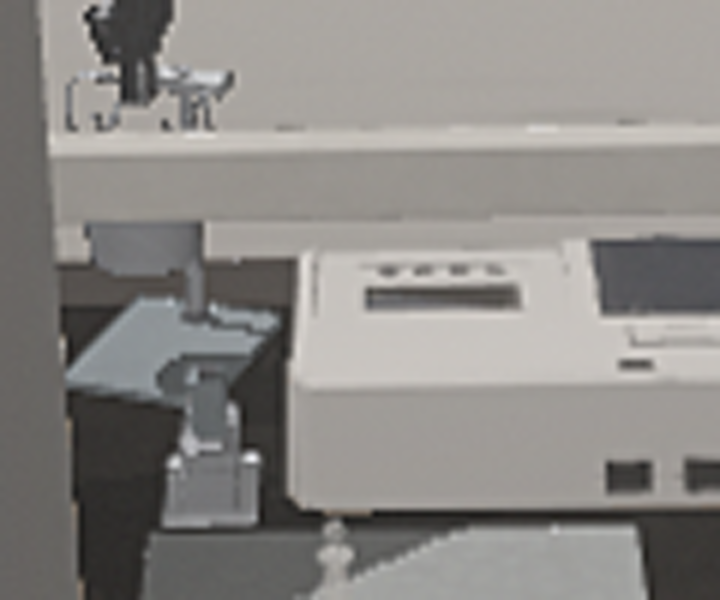

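step_arm(
  steps=[
    [0, 0, 0.5, 0, -1],
    [0, 0, 1.2, 0, -1],
    [0, 0, 1.9, 0, -1],
    [0, 0, 2.6, 0, -1],
    [0, 0, 3.1, 0, -1],
    [0, 0, 3.5, 0, -1],
    [0, 0, 3.5, 0, -1],
    [0, 0, 3.5, 0, -1],
  ],
)

```text
t: 41.28
tcp_pos: [0.3629, 0.2656, 0.3784]
eef_rot: [0.168, 0.986, -0.0, -0.0]
ft_force: [0.5, -0.1, -4.8]
finger_gap: 0.0141
```

step_arm(
  steps=[
    [0, 0, 0.1, 0, -1],
    [0, 0, 0.2, 0, -1],
    [0, 0, 0.2, 0, -1],
  ],
)

```text
t: 41.53
tcp_pos: [0.363, 0.2657, 0.3768]
eef_rot: [0.168, 0.986, 0.0, 0.0]
ft_force: [0.7, 0.6, -3.1]
finger_gap: 0.0143
```

step_arm(
  steps=[
    [0, 0, 0.1, 0, -1],
    [0, 0, 0.1, 0, -1],
  ],
)

```text
t: 41.7
tcp_pos: [0.363, 0.2657, 0.3757]
eef_rot: [0.168, 0.986, 0.0, 0.0]
ft_force: [0.3, 0.9, -3.9]
finger_gap: 0.0142
```

step_arm(
  steps=[
    [0, 0, 0.1, 0, -1],
    [0, 0, 0.1, 0, -1],
  ],
)

```text
t: 41.87
tcp_pos: [0.363, 0.2658, 0.3752]
eef_rot: [0.168, 0.986, 0.0, 0.0]
ft_force: [-1.1, 0.0, 0.7]
finger_gap: 0.014
```

step_arm(
  steps=[
    [0, 0, 0.1, 0, -1],
    [0, 0, 0.1, 0, -1],
  ],
)

```text
t: 42.03
tcp_pos: [0.363, 0.2658, 0.3749]
eef_rot: [0.168, 0.986, 0.001, 0.001]
ft_force: [-2.8, -0.9, 8.6]
finger_gap: 0.0141
```

step_arm(
  steps=[
    [0, 0, -0.1, 0, -1],
    [0, 0, -0.1, 0, -0.6],
    [0, 0, -0.1, 0, -0.4],
    [0, 0, -0.1, 0, -0.3],
    [0, 0, -0.1, 0, -0.3],
    [0, 0, -0.1, 0, -0.3],
    [0, 0, -0.1, 0, -0.3],
    [0, 0, -0.1, 0, -0.3],
  ],
)

```text
t: 42.7
tcp_pos: [0.363, 0.2657, 0.3746]
eef_rot: [0.168, 0.986, -0.0, -0.0]
ft_force: [-0.7, 0.4, 0.3]
finger_gap: 0.0299
```

Run:
```python
from h import *
rel(.3632,.266,.375,160.5)
s=snap('wrist','w27')
```

```text
t 42.7 tcp [0.363  0.2657 0.3746] yaw 160.7 shift cm [-0.01  0.04 -0.04] turn 0.15287438655147412 q6 0.81 gap 0.0299 F [-0.7  0.4  0.3] zax [-0. -0. -1.]
```

View pics/w27.png

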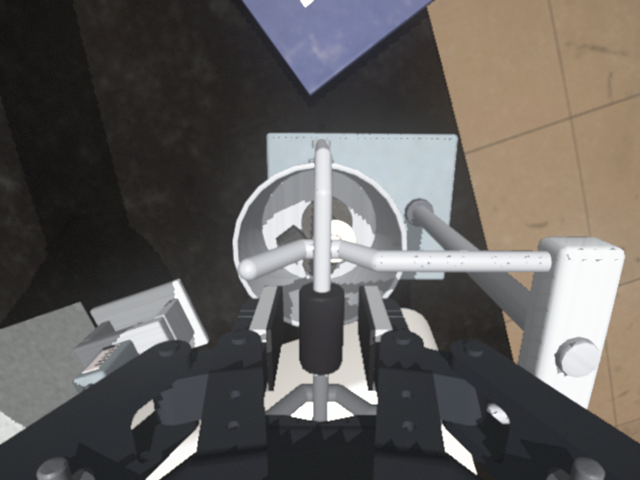

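The wire sits in both troughs and the fingers are clear of the grip. Going straight up.

step_arm(
  steps=[
    [0, 0, -0.5, 0, -0.3],
    [0, 0, -1.5, 0, -0.3],
    [0, 0, -3, 0, -0.3],
    [0, 0, -5, 0, -0.3],
    [0, 0, -8, 0, -0.3],
    [0, 0, -11, 0, -0.3],
    [0, 0, -14, 0, -0.3],
    [0, 0, -16, 0, -0.3],
    [0, 0, -16, 0, -0.3],
  ],
)

```text
t: 43.5
tcp_pos: [0.3635, 0.2659, 0.5395]
eef_rot: [0.168, 0.986, 0.002, 0.003]
ft_force: [0.3, 1.2, -0.3]
finger_gap: 0.03
```

Run:
```python
from h import *
rel(.45,.05,.53,160.5)
s=snap('wrist','w28');snap('side','side28');snap('top','top28')
c=load('side28')['color'][:,:,::-1]
cv2.imwrite('pics/side28c.png',cv2.resize(c[170:290,260:404],(720,600),interpolation=cv2.INTER_CUBIC))
```

```text
t 43.5 tcp [0.3635 0.2659 0.5395] yaw 160.7 shift cm [-15.31 -17.52   0.93] turn 0.16098062522215173 q6 0.81 gap 0.0300 F [ 0.3  1.2 -0.3] zax [ 0.007  0.004 -1.   ]
```

View pics/w28.png

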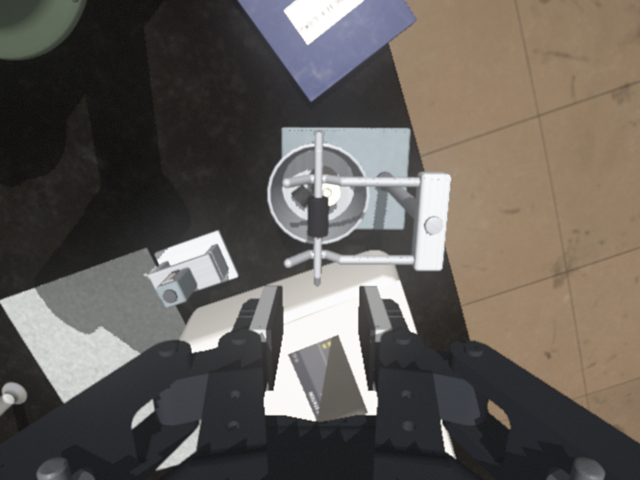

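View pics/side28c.png

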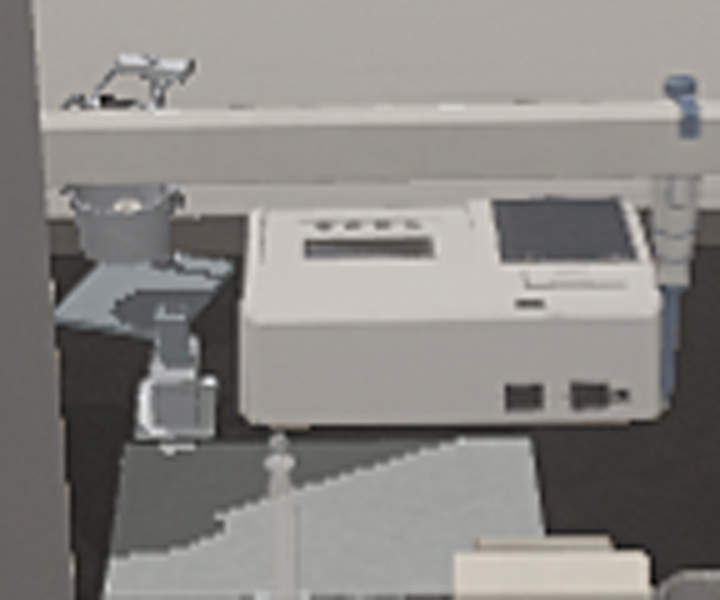

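Run:
```python
from h import *
s=load('w28');c=s['color'][:,:,::-1];P=cloud(s)
cv2.imwrite('pics/w28c.png',cv2.resize(c[110:300,240:470],(726,600),interpolation=cv2.INTER_CUBIC))
for uv in [(318,165),(318,265),(318,215)]: print(np.round(P[uv[1],uv[0]],4))
m=(P[:,:,2]>.103)&(P[:,:,2]<.115)&(P[:,:,0]>.38)&(P[:,:,0]<.46)&(P[:,:,1]<.1)&(P[:,:,1]>0)
Q=P[m];print('gauge top',cv2.minAreaRect((Q[:,:2]*1000).astype(np.float32)))
cv2.imwrite('pics/top28c.png',cv2.resize(load('top28')['color'][180:330,135:375,::-1],(800,500),interpolation=cv2.INTER_CUBIC))
```

```text
[0.3249 0.2794 0.2227]
[0.3974 0.2539 0.2233]
[0.3586 0.2675 0.2284]
gauge top ((418.08123779296875, 69.39844512939453), (27.203405380249023, 28.087629318237305), 1.7366852760314941)
```

View pics/w28c.png

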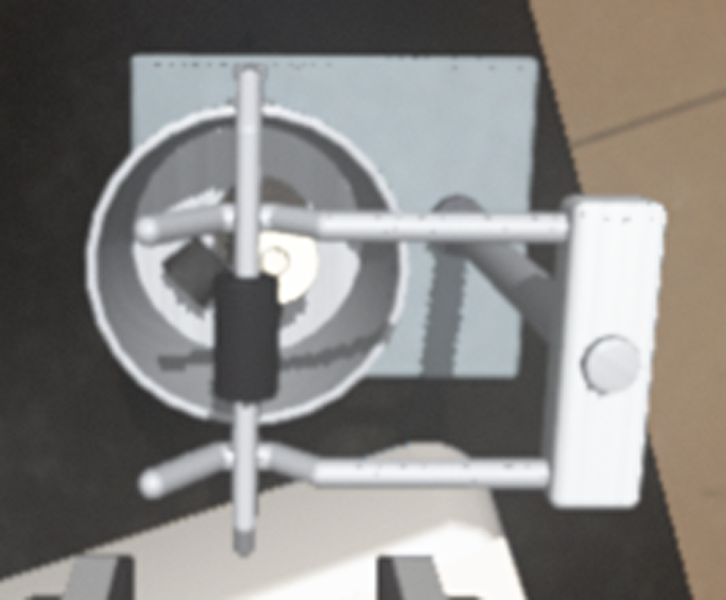

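View pics/top28c.png

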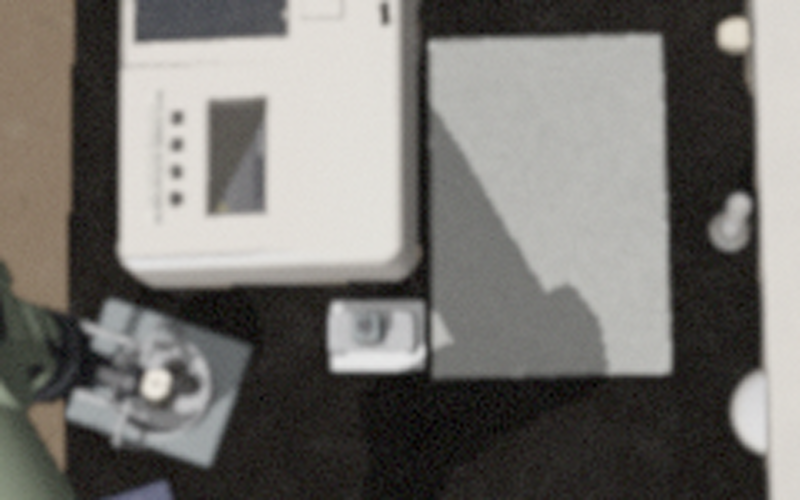

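```bash
python3 -c "
from h import *
print(job.finish_job())"
```

```text
the job is handed in; nothing more can be done
None
```

The job is done and handed in at about 44 s on the robot's clock; the hand-in gives no verdict.

**What I did, in order**
- I stood the bridge gauge over the biggest stopper and let go of it for about 2 s.
- I put the gauge back on its zero plate.
- I loaded the four stoppers that were out (bung_1, bung_2, bung_3 and bung_5) into the steel pail.
- I swung the bail up and hung the pail by it in the two-prong hook.

**Last checks**
- **Gauge check:** the legs touched the worktop at the expected height and both fingers were clear. I did not read the foot's travel itself.
- **Gauge on its plate:** upright, and within about 0.6 mm of the middle in both looks afterwards.
- **Pail:** the bail wire lies in both troughs. Its top is at 223 mm, as it should be for a 220 mm seat. The gripper was clear of it and about 16 cm above.
- **Stoppers:** I saw all four in the pail once the last was in. In the final picture the bail grip hides part of the inside, but the mat is empty. bung_3 lies on its side and the pale one (bung_5) rests on other stoppers, both below the rim.
- **Glassware:** the measuring cylinder stands where it was. I never identified the conical flask for certain, so I did not check it on its own, but the arm did not work near the glassware after crossing the rail.
- **Forces:** readings during the work stayed around 12 N or less. No check failed or disagreed with another.

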